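# Pack and snap shut a soap gift case

## Task

Pack the gift case: first set the slatted wooden dish down in the long compartment of the base, then lay the rectangular soap bar flat and lengthwise on the middle of the dish, and stand the round soap flat in the short compartment. When all three are in, put the cover on and press it down until it has snapped home along all four edges; leave the spray bottle, the trimming knife and the soap loaf where they are.

Things in the scene. Friction and masses are not known exactly. Their poses are not given: they have to be found in the camera images.
- dish_center (a point): slatted wooden soap dish, loose: 84 long (x) x 56 wide (y) x 24 mm high, 50 g, three lengthwise slats (the upper 12 mm) on two cross rails. Point: its centre, 12 mm above its underside. x along its length, z up. Grip it across its 56 mm width. Standing in the case, its upper 16 mm are above the rim; fingers that reach lower than that meet the rim.
- bar_center (a point): rectangular ivory soap bar, loose, lying flat: 74 long (x) x 46 wide (y) x 25 mm high, 95 g. Point: its centre, 12.5 mm above its underside. Grip it across its 46 mm width.
- puck_center (a point): round ivory soap, loose, lying flat: diameter 52 mm, 32 mm high, 70 g. Point: its centre, 16 mm above its underside. Standing in the case, its upper 24 mm are above the rim; fingers that reach lower meet the rim.
- cover_grip (a point): deep off-white plastic cover, open side down, 190 (x) x 92 x 58 mm, 160 g; ridge on top 70 (x) x 24 x 20 mm to grip across y. Point: mid-ridge, 10 mm above the flat top, 68 above the lower edge. Fits either way round, 6 mm play at first. Put on loosely it stops 8 mm high on four nibs; 8 to 15 N down snaps it home (point 72 mm above the bench). A push near an edge snaps that edge.
- case_base: light grey base tray, fixed on a dark non-slip mat (240 x 140 x 1 mm): flange 194 (x) x 96 x 4 mm high; rim 172 x 74 mm, 14 mm high, with tapered guide fins near the corners to 24 mm and a sprung snap nib mid-way on each side. Origin: centre of its underside, on the bench. The cover goes here, x along x, lower edge on the flange. Long compartment at -x, short one at +x of a thin divider.
- dish_bay: the long compartment of the base, 100 (x) x 70 mm (y), ribbed floor, for the wooden dish laid lengthwise along x. Origin: centre of its floor, which is 7 mm above the bench and 7 mm below the rim; at x = -34 mm in the base.
- puck_bay: the short compartment of the base, 65 (x) x 70 mm (y), a ring marked on its floor, for the round soap. Origin: centre of its floor, 7 mm above the bench and 7 mm below the rim; at x = +51.5 mm in the base.
- spray_bottle: bystander: blue spray bottle with white trigger head, diameter 68 mm, 199 mm high. Origin: centre of its underside.
- trim_knife: bystander: trimming knife with wooden handle, lying, 250 mm long along its x, 24 mm high, blade to +x.
- soap_loaf: bystander: uncut loaf of soap, 75 (x) x 200 (y) x 65 mm high, 1.1 kg. Origin: centre of its underside.

How it is judged:
By the outcome, as a careful person would: the job done as asked, in the order asked, and still so for the second after the job is handed in, with the robot touching nothing.
It also fails if it takes over 125 s, if anything falls off the work surface, if the arm or the gripper's body presses on something with over 40 N, if the wrist force passes 120 N, or if a joint passes its speed limit or range.

## Robot

A 6-joint arm with a two-finger parallel gripper is mounted at the origin on the work surface. World frame = base frame: x ahead of the robot, y to its left, z up, the work surface at z = 0. Lengths are in mm, angles in degrees, forces in N, time in s.
With the tool pointing down it reaches from about 300 to 850 mm from the base axis. Payload 4.2 kg.
Tool frame: the origin (TCP) lies midway between the tips of the shut fingers; the grasp point (between the pads) lies env.grasp_offset behind it (env.grasp_offset is the distance from the TCP to the grasp point, in mm); y points along the fingers, x is the direction in which the jaws open and shut, and the axes are right-handed (so a half turn about y gives the same grasp; the last joint's range is limited). The gripper opens to 91 mm and grips with 3 to 60 N. Pads are 32 mm wide; open, the fingers measure 118 mm over their backs; the gripper's body (76 mm by 178 mm) begins 60 mm behind the grasp point.
Start: joints at [-68.64, 18.312, 89.639, -0, 72.044, -1.146], TCP at [220.101, -531.224, 213.976] pointing down, gripper open.
Joint ranges: [-177.97, 177.97], [-48.28, 115.42], [12.27, 149.76], [-77.06, 257.06], [2.81, 150.46], [-146.56, 146.56]. Speed limits (degrees/s): [147.25, 147.25, 180, 180, 180, 180].

## Interface

Orientations are given as [roll, pitch, yaw] about the fixed x, y, z axes, in that order (R = Rz(yaw) Ry(pitch) Rx(roll)).
In Python, from workcell import state, vision, job, env gives the robot as it stands.
- The arm moves only by the shell command python3 -m handwheel 'ROWS' [FORCE]. ROWS is JSON, a list of rows, each a list of 3 entries, a list of its own where there are three numbers: the finger opening in cm, from 0 to 9.12, then the shift along the tool's x, y, z in cm, then the turn about the tool's y in degrees. A call has 1 to 10 rows; each row is the pose to reach, as a shift and turn from the pose measured when the call began, along the tool's axes at that moment; what a row does not reach only later rows make up. A row lasts 1/10 s, in which the tool goes at most 50 mm and 8.59 degrees, less where a joint would pass 70% of its speed; a pose out of reach is approached as far as the arm can. A call with a gripper value outside its range is refused whole. The fingers move at their own pace and stop on an object; FORCE is the grip in N (left out, the last holds). Time passes only in rows, so rows that repeat a pose let the fingers close. It gives the time, the measured TCP pose, the force and the opening at its end, in the units of the state.
- state(): the state, without advancing time (a new reading comes with each control period).
- vision.grab_frame(name): name is "scene" or "top" or "wrist"; returns the picture (480x640x3 uint8, red, green, blue); there is no depth.
- vision.camera_model(name): a dict with "fov_y" (degrees; the focal length in pixels is half the picture's height over the tangent of half this angle, whatever the lens; pixels are square), "cx", "cy" (the principal point, pixels), "distortion" ([k1, k2, p1, p2, k3] as OpenCV has them; the pictures are not rectified), "extrinsics" (4x4, takes a point from world to camera coordinates). Camera axes: x right, y up, looking along -z (the intrinsics and any distortion apply to the point x, -y, -z); pixel columns grow to the right and rows downward; lengths in mm; the calibration is good to about 2 mm. A picture is of the moment at which its call begins: read the wrist's pose just before it. camera_model takes no time and is no camera call; for the wrist camera it gives the pose at the moment of the call.
- job.job_done(): hands the job in, once; it reports no verdict.
The state is a dict: "time_s": time; "qpos": joint angles; "qvel": joint speeds; "effort": joint torques, N m; "ee_pos": TCP position; "ee_rot": TCP orientation; "force": force on the tool from outside, world axes, zero at the start; "torque": the same for the moment, N m; "gripper_width": finger opening in mm.
Only numpy, scipy, OpenCV 4.12 (cv2) and the standard library are available. Lean on these libraries where they do the work, as an engineer would, in place of code of your own. Each camera call takes 0.05 s, during which the arm holds its last target.

## Working session

There is one attempt and no reset: what is moved stays moved. The work goes in short steps, Python scripts to look and compute and a shell command to move; the robot and the scene stay as the last step left them, time stands still between calls to the robot, and variables do not carry over. Pictures are saved under pics/ and viewed, and the job is handed in when it is done.

```bash
ls; mkdir -p pics
python3 - <<'E'
from workcell import state, vision, job, env
import cv2
s=state();print(s, env.grasp_offset)
for n in ["scene","top","wrist"]:
    m=vision.camera_model(n);print(n,m)
    cv2.imwrite(f"pics/a_{n}.png",vision.grab_frame(n)[:,:,::-1])
E
```

```text
pics
{'time_s': 0.0, 'qpos': array([-6.86416320e+01,  1.83505144e+01,  8.97075645e+01, -2.62603281e-04,
        7.20425504e+01, -1.14599843e+00]), 'qvel': array([-0.06067334,  0.09249416, -0.06410971,  0.01234559,  0.00468744,
       -0.08260598]), 'effort': array([ 1.91020343e-03, -4.12455475e+01, -2.31969416e+01,  7.29407324e-02,
        4.56553290e-02, -1.34455754e-04]), 'ee_pos': array([ 219.89619806, -530.73930166,  213.12371928]), 'ee_rot': array([-89.99823702,   0.10061426, -67.49555079]), 'force': array([-0.3949901 ,  0.34241191,  0.41278118]), 'torque': array([-0.03719612,  0.00039416,  0.03467253]), 'gripper_width': 90.76536688287321} 18.8
scene {'fov_y': 53.34724553114603, 'cx': 320.73116942909144, 'cy': 242.62262106537418, 'distortion': array([-0.11935381,  0.        ,  0.        ,  0.        ,  0.        ]), 'extrinsics': array([[ 3.38387272e-01,  9.40992799e-01, -5.15811322e-03,
        -2.51130085e+02],
       [-6.85052966e-01,  2.50100183e-01,  6.84216583e-01,
         3.48651140e+02],
       [ 6.45132922e-01, -2.27996602e-01,  7.29260627e-01,
        -1.61598530e+03]
[... 443 characters left out ...]
,
       [-1.67108771e-01,  4.40784856e-03,  9.85928613e-01,
        -1.03165469e+03],
       [ 0.00000000e+00,  0.00000000e+00,  0.00000000e+00,
         1.00000000e+00]])}
wrist {'fov_y': 62.489694102058955, 'cx': 313.88936599998567, 'cy': 233.98776900282752, 'distortion': array([0.03080932, 0.        , 0.        , 0.        , 0.        ]), 'extrinsics': array([[ 3.82469543e-01, -9.23965715e-01, -2.09911675e-03,
        -5.73961200e+02],
       [ 8.89570820e-01,  3.68844214e-01, -2.69476720e-01,
         2.87779620e+01],
       [ 2.49761498e-01,  1.01199325e-01,  9.63004616e-01,
        -3.91048823e+02],
       [ 0.00000000e+00,  0.00000000e+00,  0.00000000e+00,
         1.00000000e+00]])}
```

View pics/a_top.png

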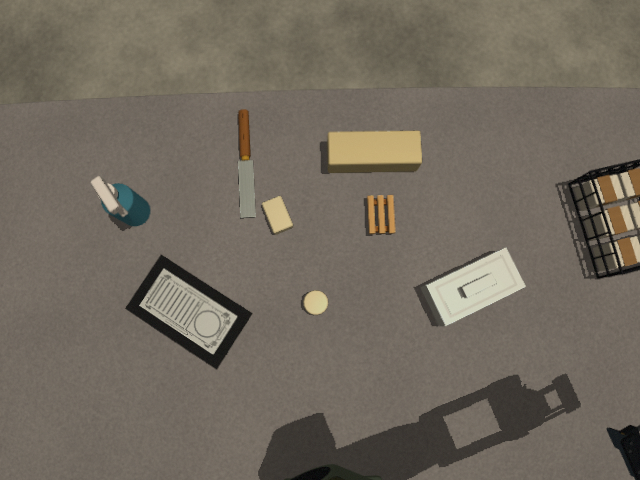

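View pics/a_scene.png

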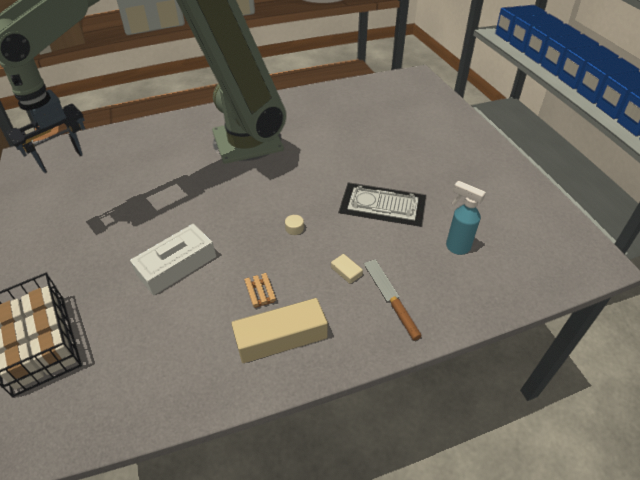

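View pics/a_wrist.png

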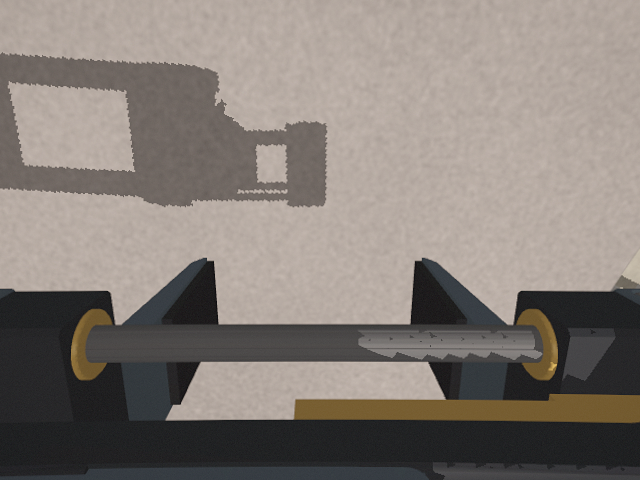

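```bash
cat > h.py <<'E'
import numpy as np, cv2
from workcell import state, vision, env
def K(m):
    f=240/np.tan(np.radians(m['fov_y']/2)); return np.array([[f,0,m['cx']],[0,f,m['cy']],[0,0,1.]])
def cast(m,px,z):
    """pixels Nx2 -> world points on plane z"""
    px=np.asarray(px,float).reshape(-1,1,2)
    n=cv2.undistortPoints(px,K(m),np.array(m['distortion']))[:,0]
    d=np.c_[n[:,0],-n[:,1],-np.ones(len(n))]
    E=m['extrinsics'];R=E[:3,:3];c=-R.T@E[:3,3]
    w=d@R
    return c+w*((z-c[2])/w[:,2])[:,None]
def proj(m,P):
    P=np.asarray(P,float).reshape(-1,3);E=m['extrinsics'];c=P@E[:3,:3].T+E[:3,3]
    c=c*[1,-1,-1]
    return cv2.projectPoints(c,np.zeros(3),np.zeros(3),K(m),np.array(m['distortion']))[0][:,0]
def rect(m,contour,z):
    w=cast(m,contour.reshape(-1,2),z)[:,:2].astype(np.float32)
    (c,s,a)=cv2.minAreaRect(w)
    if s[0]<s[1]: s=s[::-1];a+=90
    return np.round(c,1),np.round(s,1),round((a+90)%180-90,1)
def blobs(mask,amin=100):
    cs,_=cv2.findContours(mask.astype(np.uint8),cv2.RETR_EXTERNAL,cv2.CHAIN_APPROX_NONE)
    return [c for c in cs if cv2.contourArea(c)>amin]
def move(target,yaw,s=None):
    """target TCP xyz, yaw of tool x -> shift cm in tool axes, turn deg (half-turn choice: nearest)"""
    from scipy.spatial.transform import Rotation as Ro
    s=s or state();R=Ro.from_euler('xyz',s['ee_rot'],degrees=True).as_matrix()
    d=R.T@(np.array(target)-s['ee_pos'])/10
    psi=np.degrees(np.arctan2(R[1,0],R[0,0]))
    t=-((yaw-psi+90)%180-90)
    print('at',np.round(s['ee_pos'],1),'rot',np.round(s['ee_rot'],1),'q6',round(s['qpos'][5],1),'w',round(s['gripper_width'],1),'F',np.round(s['force'],1),'t',round(s['time_s'],2))
    print('shift cm',np.round(d,2),'turn',round(t,1),'or',round(t-180*np.sign(t),1))
E
python3 - <<'E'
from h import *
m=vision.camera_model('top');im=cv2.imread('pics/a_top.png');hsv=cv2.cvtColor(im,cv2.COLOR_BGR2HSV)
for n,p in dict(bar=(278,215),puck=(316,302),loaf=(375,148),dish=(381,215),cover=(450,290),mat=(140,308),tray=(150,300),bench=(300,400),sh=(340,170)).items(): print(n,hsv[p[1],p[0]])
big=cv2.resize(im[230:380,110:270],None,fx=5,fy=4,interpolation=cv2.INTER_CUBIC)
cv2.imwrite('pics/b_base.png',cv2.resize(im[230:380,110:270],None,fx=4,fy=4,interpolation=cv2.INTER_CUBIC))
E
```

```text
bar [ 21  82 208]
puck [ 25  74 210]
loaf [ 21 104 194]
dish [ 17 148 195]
cover [ 33  24 209]
mat [38 41 25]
tray [ 23  32 169]
bench [ 15  39 118]
sh [ 20 101  78]
```

View pics/b_base.png

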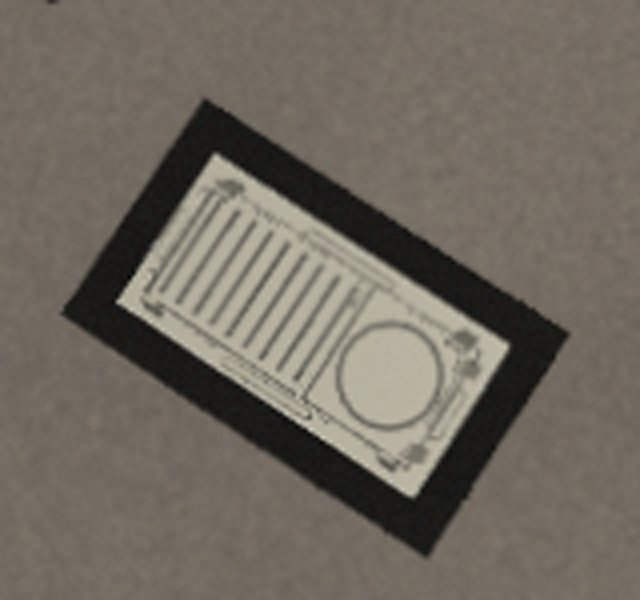

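Run:
```python
from h import *
m=vision.camera_model('top');im=cv2.imread('pics/a_top.png');hsv=cv2.cvtColor(im,cv2.COLOR_BGR2HSV).astype(int)
H,S,V=hsv[...,0],hsv[...,1],hsv[...,2]
def show(n,mask,z,roi):
    k=np.zeros(mask.shape,bool);x0,y0,x1,y1=roi;k[y0:y1,x0:x1]=1
    for c in blobs(mask&k,40): print(n,rect(m,c,z),cv2.contourArea(c), c.reshape(-1,2).min(0),c.reshape(-1,2).max(0))
show('bar',(V>180)&(S>60),25,(255,190,300,240))
show('barall',(V>130)&(S>60),12,(257,190,300,240))
show('puck',(V>180)&(S>55),32,(295,285,335,320))
show('dish',(S>110),24,(360,190,400,240))
show('cover',(V>195)&(S<50),58,(410,240,540,330))
show('tray',(V>140),4,(140,260,245,360))
show('mat',(V<60),1,(115,245,260,375))
show('loaf',(V>180)&(S>80),65,(320,120,430,180))
show('bottle',(H>80)&(H<120)&(S>80),60,(90,170,160,230))
show('knife',(V>120)&(S<50),15,(230,150,258,222))
t=cast(m,[[207.5,323]],7);print('ring',t)
```

```text
bar (array([652. , 100.9]), array([70.5, 40.9]), 21.1) 558.0 [263 196] [291 231]
barall (array([654.7, 101.7]), array([73.7, 45.3]), 21.0) 639.0 [262 196] [292 232]
puck (array([460.6,  22.6]), array([45.7, 45.5]), 88.4) 389.0 [305 291] [327 313]
dish (array([ 645.1, -122.3]), array([84.3, 56.9]), -0.0) 905.5 [367 195] [394 233]
cover (array([ 482.2, -307.4]), array([187.2,  90.3]), -66.7) 3765.5 [427 248] [524 324]
tray (array([450.3, 297.3]), array([192.7,  94.6]), 56.3) 3825.5 [140 269] [236 353]
mat (array([450.7, 297.8]), array([240. , 139.8]), 56.5) 7014.5 [126 255] [251 368]
loaf (array([ 782.8, -112.4]), array([194.6,  69.3]), 89.6) 2673.0 [329 131] [421 162]
bottle (array([672.8, 415.7]), array([104.8,  69.5]), 60.3) 859.0 [102 184] [149 225]
knife (array([709., 167.]), array([140.5,  42.7]), 1.2) 818.0 [237 159] [257 221]
ring [[423.13218878 253.84831083   7.        ]]
```

Run:
```python
from h import *
from scipy.spatial.transform import Rotation as Ro
s=state();m=vision.camera_model('wrist');E=m['extrinsics'];c=-E[:3,:3].T@E[:3,3]
R=Ro.from_euler('xyz',s['ee_rot'],degrees=True).as_matrix()
print('cam in tool',R.T@(c-s['ee_pos']),'view dir in tool',R.T@(-E[2,:3]))
move([645.1,-122.3,160],-90)
```

```text
cam in tool [-2.01932714e-02 -1.69925834e+02  7.74837281e+01] view dir in tool [-5.70533462e-04  9.62995473e-01 -2.69516962e-01]
at [ 219.9 -530.9  213.3] rot [-90.    0.1 -67.5] q6 -1.1 w 91.3 F [-0.3 -0.  -0.4] t 0.15
shift cm [-21.46   5.36  54.91] turn 22.5 or -157.5
```

```bash
python3 -m handwheel '[[9,[-21.5,5.4,54.9],22.5],[9,[-21.5,5.4,54.9],22.5],[9,[-21.5,5.4,54.9],22.5],[9,[-21.5,5.4,54.9],22.5],[9,[-21.5,5.4,54.9],22.5],[9,[-21.5,5.4,54.9],22.5],[9,[-21.5,5.4,54.9],22.5],[9,[-21.5,5.4,54.9],22.5],[9,[-21.5,5.4,54.9],22.5],[9,[-21.5,5.4,54.9],22.5]]' 25
```

```text
time_s: 1.15
ee_pos: [575.4, -188.3, 168.2]
ee_rot: [-90.1, 0.1, -90.0]
force: [-0.5, -0.7, -0.5]
gripper_width: 90.3
```

```bash
python3 -m handwheel '[[9,[-6.6,0.8,7],0],[9,[-6.6,0.8,7],0],[9,[-6.6,0.8,7],0],[9,[-6.6,0.8,7],0],[9,[-6.6,0.8,7],0],[9,[-6.6,0.8,7],0]]'
python3 - <<'E'
from h import *
move([645.1,-122.3,11],-90)
m=vision.camera_model('wrist')
cv2.imwrite('pics/c_w.png',vision.grab_frame('wrist')[:,:,::-1])
E
```

```text
time_s: 1.75
ee_pos: [644.4, -123.6, 160.6]
ee_rot: [-90.1, 0.1, -90.1]
force: [0.0, -0.3, 0.3]
gripper_width: 90.1
at [ 644.4 -123.6  160.6] rot [-90.1   0.1 -90.1] q6 78.2 w 90.1 F [ 0.  -0.3  0.3] t 1.75
shift cm [-0.11 14.96  0.09] turn -0.1 or 179.9
```

View pics/c_w.png

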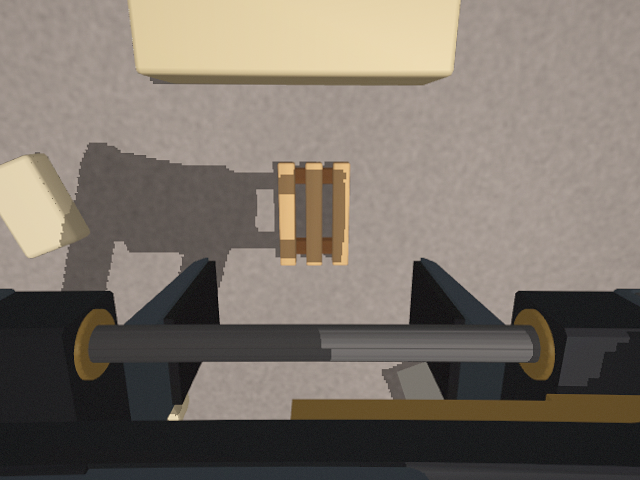

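The wrist view shows the dish well clear of the fingers, corners about (278,163), (350,163), (347,264), (281,264).

Run:
```python
from h import *
m=vision.camera_model('wrist')
im=cv2.imread('pics/c_w.png');hsv=cv2.cvtColor(im,cv2.COLOR_BGR2HSV).astype(int)
mask=(hsv[...,1]>80);k=np.zeros_like(mask);k[150:275,260:365]=1
for c in blobs(cv2.morphologyEx((mask&k).astype(np.uint8),cv2.MORPH_CLOSE,np.ones((25,25))),500): print(rect(m,c,24),c.reshape(-1,2).min(0),c.reshape(-1,2).max(0))
print(cast(m,[[278,163],[350,163],[347,264],[281,264]],24).round(1))
```

```text
(array([ 651.7, -122.4]), array([83. , 55.8]), 0.1) [277 162] [349 264]
[[ 692.4  -95.3   24. ]
 [ 692.3 -150.4   24. ]
 [ 610.2 -149.9   24. ]
 [ 610.3  -95.6   24. ]]
```

Run:
```python
from h import *
im=cv2.imread('pics/a_scene.png')
cv2.imwrite('pics/d.png',cv2.resize(im[220:380,210:400],None,fx=4,fy=3.7,interpolation=cv2.INTER_CUBIC))
m=vision.camera_model('scene')
for n,P in dict(top=[645.1,-122.3,24],wr=[651.5,-122.4,24]).items():
    print(n,proj(m,[[P[0]+a*42,P[1]+b*28,24] for a,b in((1,1),(1,-1),(-1,-1),(-1,1))]).round(1).tolist())
m=vision.camera_model('top')
for n,P in dict(top=[645.1,-122.3,24],wr=[651.5,-122.4,24]).items():
    print(n,proj(m,[[P[0]+a*42,P[1]+b*28,24] for a,b in((1,1),(1,-1),(-1,-1),(-1,1))]).round(1).tolist())
im=cv2.imread('pics/a_top.png')
cv2.imwrite('pics/d2.png',cv2.resize(im[120:250,340:430],None,fx=6,fy=4.6,interpolation=cv2.INTER_CUBIC))
```

```text
top [[275.6, 296.9], [252.8, 303.4], [244.3, 277.3], [266.2, 271.4]]
wr [[276.3, 299.0], [253.4, 305.5], [244.9, 279.2], [266.8, 273.3]]
top [[366.9, 195.4], [392.6, 194.8], [394.7, 232.8], [368.7, 233.6]]
wr [[366.8, 192.6], [392.5, 191.9], [394.6, 229.9], [368.6, 230.6]]
```

View pics/d.png

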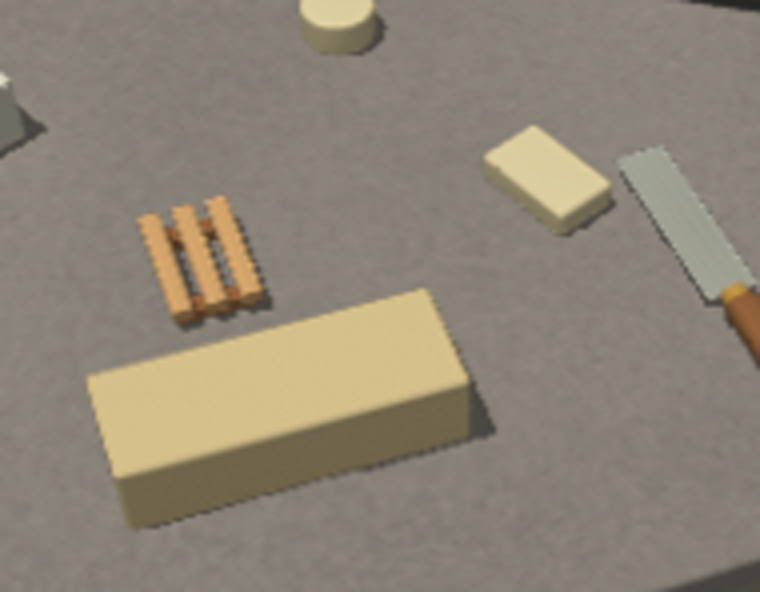

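View pics/d2.png

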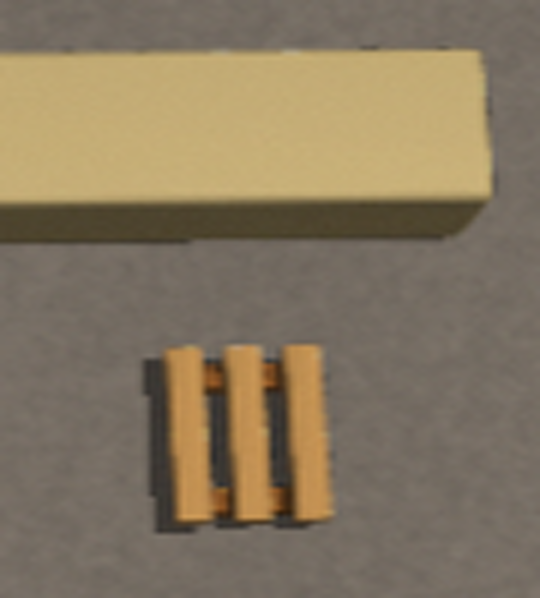

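Run:
```python
from h import *
im=cv2.imread('pics/a_scene.png');m=vision.camera_model('scene');hsv=cv2.cvtColor(im,cv2.COLOR_BGR2HSV).astype(int)
H,S,V=hsv[...,0],hsv[...,1],hsv[...,2]
def show(n,mask,z,roi):
    k=np.zeros(mask.shape,bool);x0,y0,x1,y1=roi;k[y0:y1,x0:x1]=1
    for c in blobs(mask&k,40): print(n,rect(m,c,z),c.reshape(-1,2).min(0),c.reshape(-1,2).max(0))
show('mat',V<60,1,(335,180,430,228))
for p in ((270,205),(340,265),(293,220)): print(hsv[p[1],p[0]])
show('tray',V>120,4,(345,185,425,222))
show('bar',(V>185)&(S>50),25,(325,245,370,290))
show('puck',(V>185)&(S>50),32,(280,210,310,240))
show('cover',(V>190)&(S<50),58,(125,220,220,295))
```

```text
mat (array([398.3, 330.6]), array([137.5,  10.9]), 56.7) [363 186] [408 194]
mat (array([451.9, 297.2]), array([236.7, 136.4]), 56.3) [339 183] [425 226]
[ 16  32 136]
[ 23  69 219]
[ 23  71 219]
tray (array([492.5, 221.8]), array([112.3,  24.4]), 70.0) [345 215] [385 221]
tray (array([447.1, 300.1]), array([194.7, 108.9]), 56.0) [348 186] [417 219]
tray (array([411.1, 367.2]), array([162. ,  37.1]), 70.3) [371 185] [424 193]
bar (array([654.2,  99.6]), array([71. , 43.6]), 20.9) [331 254] [361 277]
puck (array([462.7,  21.9]), array([46.8, 46.7]), -20.1) [285 215] [302 227]
cover (array([ 482.5, -308.8]), array([189. ,  92.1]), -66.3) [130 224] [211 279]
```

Run:
```python
from h import *
im=cv2.imread('pics/a_scene.png');m=vision.camera_model('scene');hsv=cv2.cvtColor(im,cv2.COLOR_BGR2HSV).astype(int)
k=np.zeros((480,640),bool);k[265:315,238:282]=1
for c in blobs(cv2.morphologyEx(((hsv[...,1]>90)&k).astype(np.uint8),cv2.MORPH_CLOSE,np.ones((9,9))),40): print(rect(m,c,24),c.reshape(-1,2).min(0),c.reshape(-1,2).max(0))
move([649.5,-122.4,11],-90)
```

```text
(array([ 664.6, -123.5]), array([117.7,  56.8]), 0.5) [244 273] [275 311]
at [ 644.5 -123.6  160.7] rot [-90.    0.1 -90.1] q6 78.2 w 89.7 F [-0.2 -0.2  0.9] t 1.8
shift cm [-0.1  14.97  0.51] turn -0.1 or 179.9
```

```bash
python3 -m handwheel '[[8.5,[-0.1,4,0.4],0],[8.5,[-0.1,8,0.4],0],[8,[-0.1,12,0.4],0],[8,[-0.1,15,0.4],0],[8,[-0.1,15,0.4],0],[8,[-0.1,15,0.4],0]]' 20; python3 -m handwheel '[[5,[0,0,0],0],[5,[0,0,0],0],[5,[0,0,0],0],[5,[0,0,0],0],[5,[0,0,0],0],[5,[0,0,0],0],[5,[0,0,0],0],[5,[0,0,0],0]]'
python3 - <<'E'
from h import *
move([649.5,-122.4,11],-90)
E
```

```text
time_s: 2.4
ee_pos: [648.5, -123.3, 11.4]
ee_rot: [-90.0, 0.1, -90.2]
force: [0.1, -0.7, 0.9]
gripper_width: 79.9
time_s: 3.2
ee_pos: [649.3, -123.5, 12.9]
ee_rot: [-89.9, 0.0, -90.1]
force: [-1.2, -1.0, 6.5]
gripper_width: 55.9
at [ 649.3 -123.5   12.9] rot [-89.9   0.  -90.1] q6 78.3 w 55.9 F [-1.2 -1.   6.5] t 3.2
shift cm [-0.11  0.19  0.02] turn -0.1 or 179.9
```

```bash
python3 -m handwheel '[[5,[0,-1,0],0],[5,[0,-3,0],0],[5,[0,-6,0],0],[5,[0,-9,0],0],[5,[0,-12,0],0],[5,[0,-14,0],0],[5,[0,-14,0],0]]'
python3 - <<'E'
from h import *
move([649.5,-122.4,11],-90)
im=vision.grab_frame('wrist')[:,:,::-1]
cv2.imwrite('pics/e_w.png',im)
im=vision.grab_frame('scene')[:,:,::-1]
cv2.imwrite('pics/e_s.png',im)
E
```

```text
time_s: 3.9
ee_pos: [650.9, -123.8, 157.0]
ee_rot: [-89.5, -0.1, -90.1]
force: [-0.3, -0.1, 0.1]
gripper_width: 55.5
at [ 650.9 -123.8  157. ] rot [-89.5  -0.1 -90.1] q6 78.3 w 55.5 F [-0.3 -0.1  0.1] t 3.9
shift cm [-0.16 14.59 -0.28] turn -0.1 or 179.9
```

View pics/e_w.png

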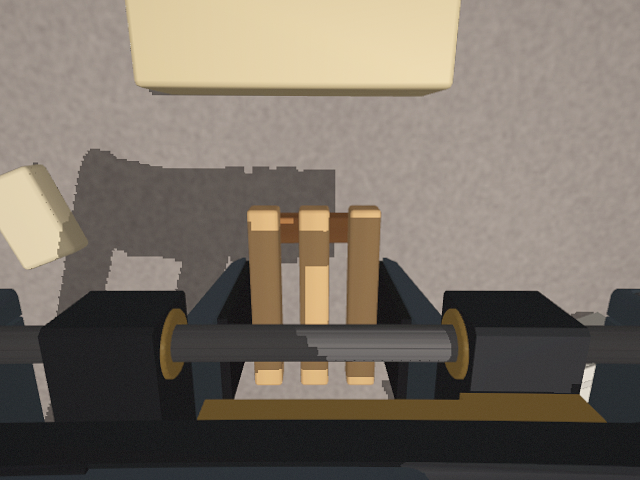

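Run:
```python
from h import *
m=vision.camera_model('wrist');s=state()
for z in (157+11,157+13):
  p=cast(m,[[249,210],[380,210],[375,381],[255,381]],z);print(p.round(1),p.mean(0)-s['ee_pos'])
```

```text
[[ 692.7  -97.   168. ]
 [ 692.5 -149.3  168. ]
 [ 613.9 -150.2  168. ]
 [ 614.   -96.2  168. ]] [ 4.6423214   0.1727069  15.28224778]
[[ 693.1  -97.4  170. ]
 [ 693.  -149.   170. ]
 [ 615.3 -149.9  170. ]
 [ 615.4  -96.5  170. ]] [ 5.57944092  0.17172641 17.28224778]
```

View pics/e_s.png

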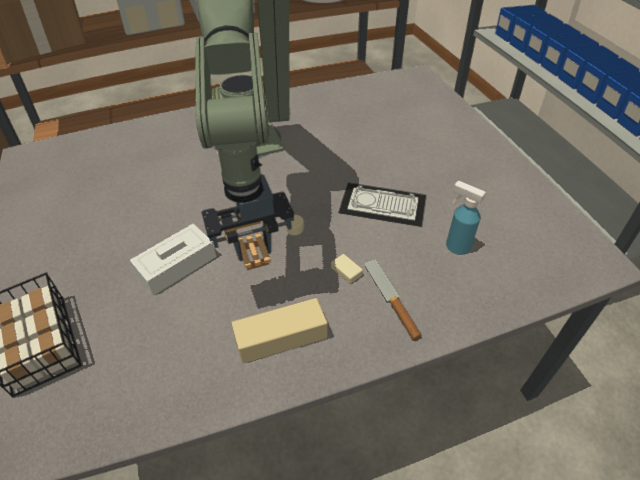

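Run:
```python
from h import *
move([468.7,323.7,140],-33.6)
im=cv2.imread('pics/e_s.png')
cv2.imwrite('pics/e_s2.png',cv2.resize(im[200:280,200:300],None,fx=7,fy=7,interpolation=cv2.INTER_CUBIC))
```

```text
at [ 648.6 -123.4  152.7] rot [-89.9   0.  -90.1] q6 78.3 w 55.7 F [-0.6  0.1 -2. ] t 4.0
shift cm [-44.66   1.26 -18.1 ] turn -56.5 or 123.5
```

View pics/e_s2.png

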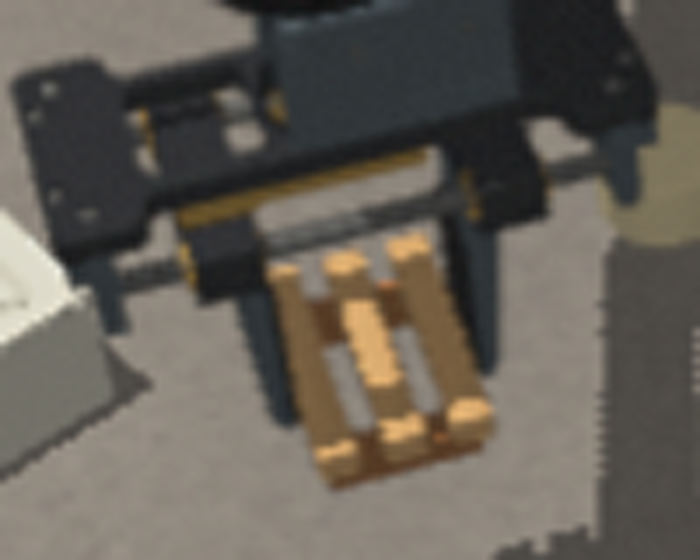

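```bash
python3 -m handwheel '[[5,[-2,0,-0.8],-3],[5,[-6,0,-2.4],-9],[5,[-10,0,-4],-15],[5,[-14,0,-5.6],-21],[5,[-18,0,-7.2],-27],[5,[-22,0,-8.9],-33],[5,[-26,0,-10.5],-39],[5,[-30,0.2,-12.1],-44],[5,[-34,0.5,-13.8],-49],[5,[-37,1,-15],-53]]'
python3 - <<'E'
from h import *
move([468.7,323.7,140],-33.6)
E
```

```text
time_s: 5.0
ee_pos: [497.3, 248.7, 140.8]
ee_rot: [-90.1, 0.1, -36.9]
force: [-0.3, 0.0, -0.7]
gripper_width: 56.1
at [497.3 248.7 140.8] rot [-90.1   0.1 -36.9] q6 62.3 w 56.1 F [-0.3  0.  -0.7] t 5.0
shift cm [-6.79  0.08  4.28] turn -3.3 or 176.7
```

```bash
python3 -m handwheel '[[5,[-2,0,1.2],-1],[5,[-4,0,2.5],-2],[5,[-6,0,3.8],-3],[5,[-6.8,0.1,4.3],-3.3],[5,[-6.8,0.1,4.3],-3.3],[5,[-6.8,0.1,4.3],-3.3],[5,[-6.8,0.1,4.3],-3.3],[5,[-6.8,0.1,4.3],-3.3]]'
python3 - <<'E'
from h import *
move([468.7,323.7,140],-33.6)
m=vision.camera_model('wrist')
im=vision.grab_frame('wrist')[:,:,::-1]
cv2.imwrite('pics/f_w.png',im)
import pickle;pickle.dump(m,open('f_m.pkl','wb'))
E
```

```text
time_s: 5.8
ee_pos: [469.1, 322.9, 139.7]
ee_rot: [-90.1, 0.1, -33.7]
force: [-0.2, 0.0, -1.3]
gripper_width: 55.9
at [469.1 322.9 139.7] rot [-90.1   0.1 -33.7] q6 67.0 w 55.9 F [-0.2  0.  -1.3] t 5.8
shift cm [-0.07 -0.03  0.04] turn -0.1 or 179.9
```

View pics/f_w.png

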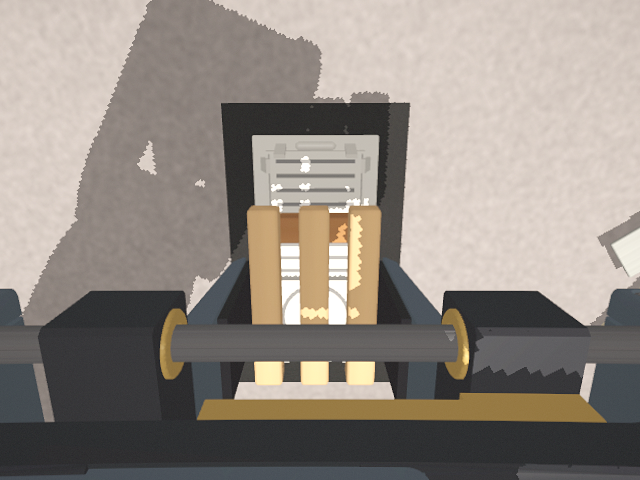

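Wrist view: dish in the jaws above the base; mat end corners at (222,103), (410,103), flange end corners (252,135), (379,135).

Run:
```python
from h import *
import pickle;m=pickle.load(open('f_m.pkl','rb'))
a=np.radians(-123.6);u=np.array([np.cos(a),np.sin(a)]);v=np.array([-u[1],u[0]])
b=np.array([451.3,297.5])
def tob(p): d=p[:,:2]-b; return np.c_[d@u,d@v].round(1)
print('mat',tob(cast(m,[[222,103],[410,103]],1)),'expect -120,±70')
print('fl',tob(cast(m,[[252,135],[379,135]],4)),'expect -97,±48')
p=cast(m,[[248,208],[381,208],[375,383],[255,383]],139.7+12);print('dish',tob(p),p.mean(0)[:2]-[469.1,322.9])
print('tcp',tob(np.array([[469.1,322.9]])))
```

```text
mat [[-122.3  -66.5]
 [-122.    72.2]] expect -120,±70
fl [[-99.6 -45. ]
 [-99.4  50. ]] expect -97,±48
dish [[-75.2 -25.5]
 [-75.2  28.6]
 [  7.2  29.3]
 [  7.1 -26. ]] [2.35894019 2.03722993]
tcp [[-31.    0.8]]
```

Run:
```python
from h import *
move([470,323.9,22],-33.6)
```

```text
at [469.1 323.1 139.8] rot [-90.1   0.  -33.7] q6 67.1 w 55.9 F [ 0.3 -0.1 -0.6] t 5.85
shift cm [ 0.04 11.78  0.14] turn -0.1 or 179.9
```

```bash
python3 -m handwheel '[[5,[0,3,0.1],0],[5,[0,6,0.1],0],[5,[0,9,0.1],0],[5,[0,10.5,0.1],0],[5,[0,11.2,0.1],0],[5,[0,11.7,0.1],0],[5,[0,11.7,0.1],0],[5,[0,11.7,0.1],0]]'
python3 -m handwheel '[[5,[0,0.2,0],0],[5,[0,0.2,0],0],[5,[0,0.2,0],0]]'
```

```text
time_s: 6.65
ee_pos: [470.1, 324.2, 23.8]
ee_rot: [-90.0, 0.0, -33.7]
force: [0.3, -0.9, 0.1]
gripper_width: 56.0
time_s: 6.95
ee_pos: [470.3, 324.3, 22.1]
ee_rot: [-90.0, -0.0, -33.7]
force: [0.3, -0.1, -0.2]
gripper_width: 55.9
```

```bash
python3 -m handwheel '[[5,[0,0.2,0],0],[5,[0,0.2,0],0],[5,[0,0.2,0],0]]';python3 -m handwheel '[[5,[0,0.1,0],0],[5,[0,0.1,0],0],[5,[0,0.1,0],0]]'
```

```text
time_s: 7.25
ee_pos: [470.2, 324.3, 20.1]
ee_rot: [-90.0, -0.0, -33.7]
force: [-0.2, 0.7, -0.3]
gripper_width: 55.9
time_s: 7.55
ee_pos: [470.3, 324.3, 19.9]
ee_rot: [-89.9, -0.0, -33.7]
force: [-1.5, -0.8, 6.8]
gripper_width: 55.3
```

```bash
python3 -m handwheel '[[6.2,[0,0,0],0],[6.6,[0,0,0],0],[7,[0,0,0],0],[7,[0,0,0],0],[7,[0,-1,0],0],[7,[0,-4,0],0],[7,[0,-8,0],0],[7,[0,-12,0],0],[7,[0,-16,0],0],[7,[0,-16,0],0]]'
python3 -m handwheel '[[7,[0,0,-5],0],[7,[0,0,-7],0],[7,[0,0,-7],0],[7,[0,0,-7],0],[7,[0,0,-7],0],[7,[0,0,-7],0]]'
python3 - <<'E'
from h import *
move([470,323.9,22],-33.6)
m=vision.camera_model('wrist')
im=vision.grab_frame('wrist')[:,:,::-1]
cv2.imwrite('pics/g_w.png',im)
import pickle;pickle.dump(m,open('g_m.pkl','wb'))
E
```

```text
time_s: 8.55
ee_pos: [473.2, 326.2, 186.9]
ee_rot: [-89.2, -0.3, -33.7]
force: [-0.3, 0.8, 0.1]
gripper_width: 70.0
time_s: 9.15
ee_pos: [435.0, 268.8, 185.7]
ee_rot: [-89.2, -0.3, -33.6]
force: [-0.3, -0.1, -0.4]
gripper_width: 69.8
at [435.  268.8 185.7] rot [-89.2  -0.3 -33.6] q6 64.0 w 69.8 F [-0.3 -0.1 -0.4] t 9.15
shift cm [-0.23 16.45  6.31] turn -0.0 or 180.0
```

View pics/g_w.png

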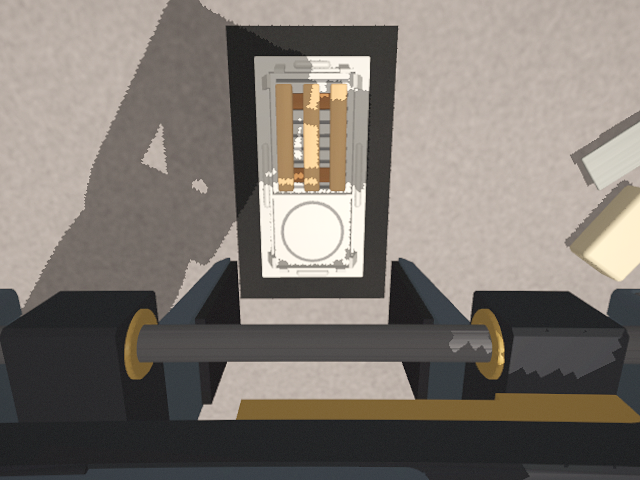

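The dish lies flat in the long compartment (slats rows 83–191, cols 276–348). Mat corners are visible at about (227,27), (398,26), (384,298), (242,296).

Run:
```python
from h import *
import pickle;m=pickle.load(open('g_m.pkl','rb'))
im=cv2.imread('pics/g_w.png');hsv=cv2.cvtColor(im,cv2.COLOR_BGR2HSV).astype(int);V=hsv[...,2]
k=np.zeros((480,640),bool);k[15:298,222:403]=1
a=np.radians(-123.6);u=np.array([np.cos(a),np.sin(a)]);v=np.array([-u[1],u[0]]);b=np.array([451.3,297.5])
def tob(p): d=p[:,:2]-b; return np.c_[d@u,d@v].round(1)
for n,q,z in (('mat',[[227.5,26],[398,26],[384.5,298],[242,297]],1),('fl',[[254,56.5],[370,56.5],[363,278],[262,278]],4),('dish',[[276,83.5],[347,83.5],[345,191],[277,191]],31)):
    p=cast(m,q,z);print(n,p.mean(0).round(1),tob(p).tolist(),tob(p).mean(0))
print(cast(m,[[312.5,231.5]],7),tob(cast(m,[[312.5,231.5]],7)))
P=cast(m,[[311,320]],7);print(tob(cast(m,[[262,278]],7)))
```

```text
mat [455.6 298.1   1. ] [[-121.8, -65.8], [-121.9, 72.2], [116.8, 72.4], [115.2, -65.8]] [-2.925  3.25 ]
fl [454.6 297.8   4. ] [[-98.9, -45.0], [-98.9, 50.0], [94.9, 50.5], [94.6, -45.4]] [-2.075  2.525]
dish [471.6 324.9  31. ] [[-75.6, -25.3], [-75.6, 29.4], [7.6, 29.5], [7.5, -26.7]] [-34.025   1.725]
[[426.70636307 255.7970806    7.        ]] [[48.3  2.6]]
[[ 93.4 -45. ]]
```

Run:
```python
from h import *
move([640,101,170],-69)
m=vision.camera_model('top')
print(cast(m,[[239,160],[239,219],[255.5,160],[255.5,219],[262,205],[278,197],[292,226],[276,232]],10).round(0)[:,:2])
```

```text
at [434.9 268.7 185.7] rot [-89.2  -0.3 -33.6] q6 64.0 w 70.3 F [-0.5  0.1 -0.2] t 9.2
shift cm [26.36  1.67 -2.62] turn 35.4 or -144.6
[[780. 185.]
 [646. 185.]
 [779. 148.]
 [645. 149.]
 [676. 134.]
 [692.  99.]
 [627.  70.]
 [615. 105.]]
```

```bash
python3 -m handwheel '[[5.6,[5,0,-0.5],7],[5.6,[10,0,-1],14],[5.6,[15,0,-1.5],21],[5.6,[20,0,-2],28],[5.6,[25,0,-2.6],35],[5.6,[26.4,0,-2.6],35.4],[5.6,[26.4,0,-2.6],35.4],[5.6,[26.4,1,-2.6],35.4],[5.6,[26.4,5,-2.6],35.4]]'
python3 - <<'E'
from h import *
move([647,98,170],-69)
m=vision.camera_model('wrist')
im=vision.grab_frame('wrist')[:,:,::-1]
cv2.imwrite('pics/h_w.png',im)
import pickle;pickle.dump(m,open('h_m.pkl','wb'))
move([647,98,170],-69)
E
```

```text
time_s: 10.1
ee_pos: [642.7, 103.2, 140.2]
ee_rot: [-88.7, 0.1, -68.9]
force: [0.9, 0.4, -0.7]
gripper_width: 56.1
at [642.7 103.2 140.2] rot [-88.7   0.1 -68.9] q6 76.6 w 56.1 F [ 0.9  0.4 -0.7] t 10.1
shift cm [ 0.63 -2.98  0.28] turn 0.1 or -179.9
at [636.5 102.4 130.1] rot [-89.7   0.3 -68.9] q6 76.6 w 56.2 F [-3.  -0.9 -5.3] t 10.15
shift cm [ 0.77 -3.99  0.84] turn 0.1 or -179.9
```

View pics/h_w.png

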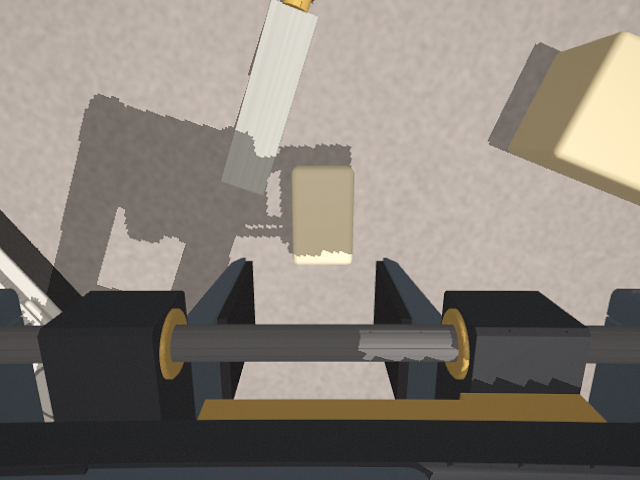

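```bash
python3 -m handwheel '[[5.6,[0,0,0],0],[5.6,[0,0,0],0],[5.6,[0,0,0],0],[5.6,[0,0,0],0]]'
python3 - <<'E'
from h import *
move([647,98,170],-69)
m=vision.camera_model('wrist')
im=vision.grab_frame('wrist')[:,:,::-1]
cv2.imwrite('pics/i_w.png',im)
hsv=cv2.cvtColor(im,cv2.COLOR_BGR2HSV).astype(int)
print(hsv[200,320],hsv[255,320],hsv[230,370])
k=np.zeros((480,640),bool);k[150:285,270:375]=1
for t in (60,75):
  for c in blobs((hsv[...,1]>t)&k,500): print(t,rect(m,c,25),rect(m,c,23),c.reshape(-1,2).min(0),c.reshape(-1,2).max(0))
cv2.imwrite('pics/i_w2.png',im[130:300,200:400].repeat(3,0).repeat(3,1))
E
```

```text
time_s: 10.55
ee_pos: [637.2, 102.9, 131.8]
ee_rot: [-89.6, 0.3, -68.9]
force: [0.6, 0.7, 0.2]
gripper_width: 55.9
at [637.2 102.9 131.8] rot [-89.6   0.3 -68.9] q6 76.6 w 55.9 F [0.6 0.7 0.2] t 10.55
shift cm [ 0.79 -3.82  0.77] turn 0.1 or -179.9
[ 21  58 185] [ 21  50 244] [ 12  26 197]
```

View pics/i_w2.png

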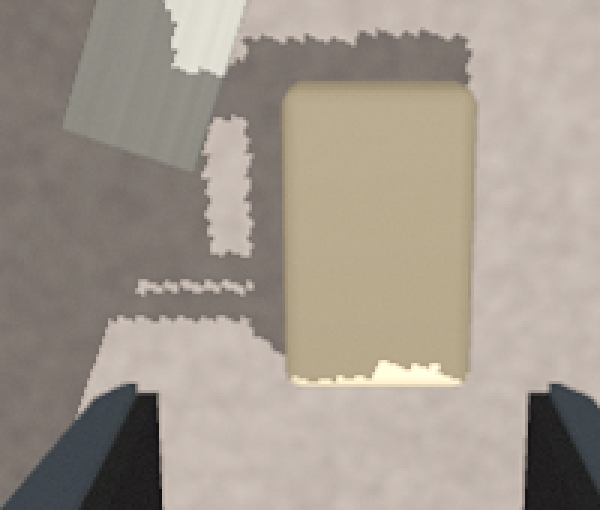

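Run:
```python
from h import *
m=vision.camera_model('wrist');s=state()
p=cast(m,[[294,159],[358.7,159],[356,258.5],[296,258.5]],24);print(p.round(1),p.mean(0).round(1))
u=p[0]-p[3];print(np.linalg.norm(u),np.linalg.norm(p[0]-p[1]),np.degrees(np.arctan2(u[1],u[0])))
c=p.mean(0)[:2];kn=cast(m,[[264.5,187],[221.5,173]],5)[:,:2]
a=np.radians(21);U=np.array([np.cos(a),np.sin(a)]);W=np.array([-U[1],U[0]])
for k in kn: print('knife rel bar along,across',(k-c)@U,(k-c)@W)
```

```text
[[682.6 135.9  24. ]
 [698.7  94.2  24. ]
 [631.1  67.9  24. ]
 [615.1 109.3  24. ]] [656.9 101.8  24. ]
72.61364443161472 44.74735781814158 21.508769216708092
knife rel bar along,across 13.90829386887106 46.15187297316566
knife rel bar along,across 24.257669371388467 77.88928696045102
```

Run:
```python
from h import *
move([649.4,98.8,7],-68.7)
```

```text
at [637.2 102.7 131.6] rot [-89.6   0.3 -68.9] q6 76.6 w 55.8 F [ 0.3 -0.2  0.1] t 10.6
shift cm [ 0.87 12.46  0.91] turn -0.2 or 179.8
```

```bash
python3 -m handwheel '[[5.6,[0.9,2,0.9],0],[5.6,[0.9,5,0.9],0],[5.6,[0.9,8,0.9],0],[5.6,[0.9,10.5,0.9],0],[5.6,[0.9,11.8,0.9],0],[5.6,[0.9,12.4,0.9],0],[5.6,[0.9,12.4,0.9],0],[5.6,[0.9,12.4,0.9],0]]'
python3 -m handwheel '[[4,[0,0,0],0],[4,[0,0,0],0],[4,[0,0,0],0],[4,[0,0,0],0],[4,[0,0,0],0],[4,[0,0,0],0]]' 20
python3 - <<'E'
from h import *
move([649.4,98.8,7],-68.7)
E
```

```text
time_s: 11.4
ee_pos: [650.5, 98.7, 9.0]
ee_rot: [-89.4, 0.3, -68.9]
force: [-0.4, -0.2, -0.7]
gripper_width: 55.9
time_s: 12.0
ee_pos: [651.6, 98.8, 10.6]
ee_rot: [-89.3, 0.2, -68.9]
force: [0.2, 0.4, 6.2]
gripper_width: 45.9
at [651.6  98.8  10.6] rot [-89.3   0.2 -68.9] q6 76.0 w 45.9 F [0.2 0.4 6.2] t 12.0
shift cm [-0.07  0.36 -0.21] turn -0.2 or 179.8
```

```bash
python3 -m handwheel '[[4,[0,-0.5,0],0],[4,[0,-2,0],0],[4,[0,-5,0],0],[4,[0,-8,0],0],[4,[0,-10,0],0],[4,[0,-11,0],0],[4,[0,-11,0],0],[4,[0,-11,0],0],[4,[0,-11,0],0],[4,[0,-11,0],0]]'
python3 - <<'E'
from h import *
a=np.radians(-123.6);u=np.array([np.cos(a),np.sin(a)])
b=np.array([453.4,297.6]);print(b-34*u)
t=b-34*u
move([*t,125],-33.6)
cv2.imwrite('pics/j_w.png',vision.grab_frame('wrist')[:,:,::-1])
E
```

```text
time_s: 13.0
ee_pos: [649.7, 97.9, 119.1]
ee_rot: [-89.4, 0.3, -68.9]
force: [-0.1, 1.0, -0.8]
gripper_width: 45.8
[472.21531267 325.91932218]
at [649.7  97.9 119.1] rot [-89.4   0.3 -68.9] q6 76.0 w 45.8 F [-0.1  1.  -0.8] t 13.0
shift cm [-27.67  -0.54  -8.33] turn -35.3 or 144.7
```

View pics/j_w.png

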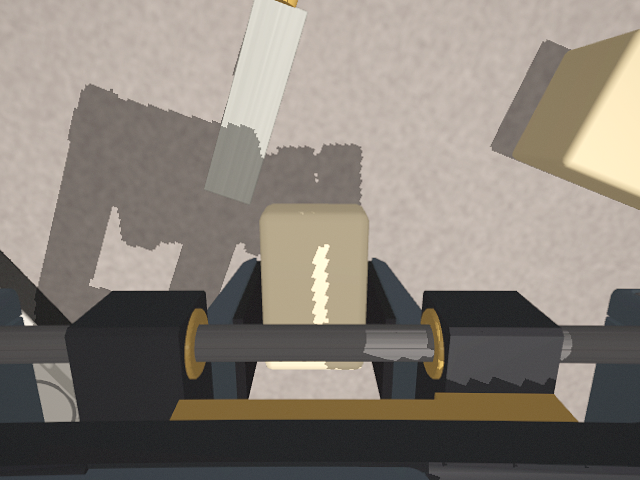

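Run:
```python
from h import *
from scipy.spatial.transform import Rotation as Ro
m=vision.camera_model('wrist');s=state()
R=Ro.from_euler('xyz',s['ee_rot'],degrees=True).as_matrix()
for z in (133,135):
  p=cast(m,[[261,210],[368.5,210],[363.5,368],[266,368]],z);q=(p-s['ee_pos'])@R;print(q.round(1).tolist(),q.mean(0))
```

```text
[[-21.6, -13.1, 43.7], [21.9, -13.3, 43.7], [22.1, -14.1, -28.7], [-21.8, -13.9, -28.9]] [  0.18103792 -13.57522498   7.43828832]
[[-21.3, -15.1, 44.1], [21.6, -15.3, 44.1], [21.9, -16.1, -27.4], [-21.5, -15.8, -27.5]] [  0.17803398 -15.56572323   8.33001796]
```

Run:
```python
from h import *
move([467.6,320.3,120],-33.6)
```

```text
at [649.8  97.8 119.3] rot [-89.4   0.3 -68.9] q6 76.0 w 46.3 F [-0.1  0.2 -2. ] t 13.05
shift cm [-27.32  -0.03  -8.98] turn -35.3 or 144.7
```

```bash
python3 -m handwheel '[[4,[-1.5,0,-0.5],-2],[4,[-5,0,-1.7],-6.5],[4,[-9,0,-3],-11.6],[4,[-13,0,-4.3],-17],[4,[-17,0,-5.6],-22],[4,[-21,0,-6.9],-27],[4,[-24,0,-7.9],-31],[4,[-26.3,0,-8.6],-34],[4,[-27.3,0,-9],-35.3],[4,[-27.3,0,-9],-35.3]]'
python3 -m handwheel '[[4,[0,0,0],0],[4,[0,0,0],0],[4,[0,0,0],0]]'
python3 - <<'E'
from h import *
move([467.6,320.3,45],-33.6)
m=vision.camera_model('wrist')
cv2.imwrite('pics/k_w.png',vision.grab_frame('wrist')[:,:,::-1])
E
```

```text
time_s: 14.05
ee_pos: [466.1, 320.9, 119.6]
ee_rot: [-89.4, -0.1, -33.4]
force: [1.0, -0.7, -0.6]
gripper_width: 45.7
time_s: 14.35
ee_pos: [466.8, 320.1, 119.5]
ee_rot: [-89.4, -0.1, -33.5]
force: [-0.3, -0.1, -1.7]
gripper_width: 46.0
at [466.8 320.1 119.5] rot [-89.4  -0.1 -33.5] q6 66.6 w 46.0 F [-0.3 -0.1 -1.7] t 14.35
shift cm [ 0.04  7.45 -0.02] turn 0.1 or -179.9
```

View pics/k_w.png

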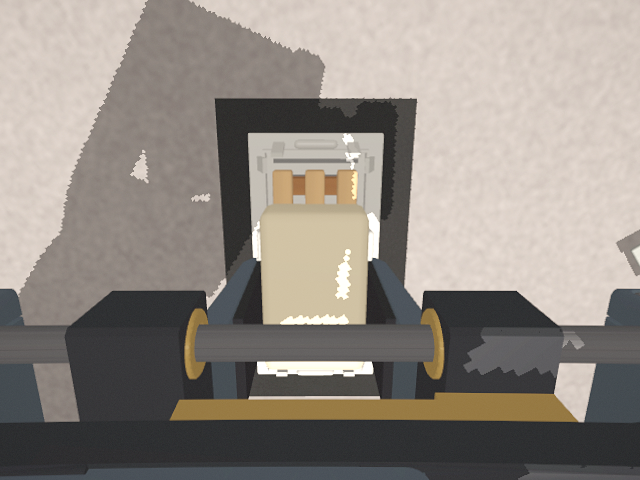

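The bar is held above the dish; the dish's far end shows at row 171, columns 272–357.

Run:
```python
from h import *
from scipy.spatial.transform import Rotation as Ro
m=vision.camera_model('wrist');s=state()
R=Ro.from_euler('xyz',s['ee_rot'],degrees=True).as_matrix()
print(((cast(m,[[273,171],[357,171]],31)-s['ee_pos'])@R).round(1).tolist())
print(((cast(m,[[261,210],[368.5,210],[363.5,368],[266,368]],119.5+15)-s['ee_pos'])@R).round(1).tolist())
```

```text
[[-26.0, 89.0, 47.4], [28.6, 89.1, 47.4]]
[[-20.7, -14.6, 43.8], [22.4, -14.5, 43.8], [22.7, -15.3, -28.1], [-20.9, -15.3, -28.0]]
```

```bash
python3 -m handwheel '[[4,[0,1.5,-0.1],0],[4,[0,4,-0.1],0],[4,[0,5.8,-0.1],0],[4,[0,6.8,-0.1],0],[4,[0,7.3,-0.1],0],[4,[0,7.3,-0.1],0],[4,[0,7.3,-0.1],0],[4,[0,7.3,-0.1],0]]'
python3 -m handwheel '[[4,[0,0.2,0],0],[4,[0,0.2,0],0],[4,[0,0.2,0],0]]'
python3 -m handwheel '[[4,[0,0.2,0],0],[4,[0,0.2,0],0],[4,[0,0.2,0],0]]'
```

```text
time_s: 15.2
ee_pos: [467.4, 320.3, 47.4]
ee_rot: [-89.3, -0.2, -33.5]
force: [0.4, 0.9, -1.7]
gripper_width: 45.7
time_s: 15.5
ee_pos: [467.4, 320.4, 45.6]
ee_rot: [-89.3, -0.2, -33.5]
force: [0.1, -0.2, -1.4]
gripper_width: 45.9
time_s: 15.8
ee_pos: [467.4, 320.4, 43.5]
ee_rot: [-89.3, -0.2, -33.5]
force: [0.3, -0.5, -1.0]
gripper_width: 45.7
```

```bash
python3 -m handwheel '[[4,[0,0.15,0],0],[4,[0,0.15,0],0],[4,[0,0.15,0],0]]'
python3 -m handwheel '[[4,[0,0.1,0],0],[4,[0,0.1,0],0],[4,[0,0.1,0],0]]'
python3 -m handwheel '[[4,[0,0.1,0],0],[4,[0,0.1,0],0],[4,[0,0.1,0],0]]'
```

```text
time_s: 16.1
ee_pos: [467.3, 320.4, 41.9]
ee_rot: [-89.3, -0.2, -33.5]
force: [0.1, 0.6, -1.3]
gripper_width: 46.2
time_s: 16.4
ee_pos: [467.4, 320.4, 41.7]
ee_rot: [-89.3, -0.2, -33.5]
force: [-2.1, -1.4, 6.2]
gripper_width: 45.7
time_s: 16.7
ee_pos: [467.4, 320.5, 41.7]
ee_rot: [-89.2, -0.2, -33.5]
force: [-2.2, -1.4, 6.9]
gripper_width: 45.8
```

Contact. Release and rise, ending above the base for a look.

```bash
python3 -m handwheel '[[5,[0,0,0],0],[5.6,[0,0,0],0],[6,[0,0,0],0],[6,[0,0,0],0],[6,[0,-0.5,0],0],[6,[0,-2,0],0],[6,[0,-5,0],0],[6,[0,-8,0],0],[6,[0,-11,0],0],[6,[0,-13.5,0],0]]'
python3 -m handwheel '[[6,[0,-0.5,-3],0],[6,[0,-1,-6],0],[6,[0,-1,-8],0],[6,[0,-1,-9],0],[6,[0,-1,-9],0],[6,[0,-1,-9],0],[6,[0,-1,-9],0],[6,[0,-1,-9],0]]'
python3 - <<'E'
from h import *
import pickle
move([460.6,22.6,170],-33.6)
m=vision.camera_model('wrist');pickle.dump(m,open('l_m.pkl','wb'))
cv2.imwrite('pics/l_w.png',vision.grab_frame('wrist')[:,:,::-1])
E
```

```text
time_s: 17.7
ee_pos: [466.3, 319.3, 178.7]
ee_rot: [-89.1, -0.2, -33.5]
force: [0.6, -0.3, -0.0]
gripper_width: 59.7
time_s: 18.5
ee_pos: [417.0, 244.9, 187.2]
ee_rot: [-89.1, -0.2, -33.5]
force: [0.2, 0.5, -0.3]
gripper_width: 60.0
at [417.  244.9 187.2] rot [-89.1  -0.2 -33.5] q6 62.3 w 60.0 F [ 0.2  0.5 -0.3] t 18.5
shift cm [ 15.89   1.54 -16.16] turn 0.1 or -179.9
```

View pics/l_w.png

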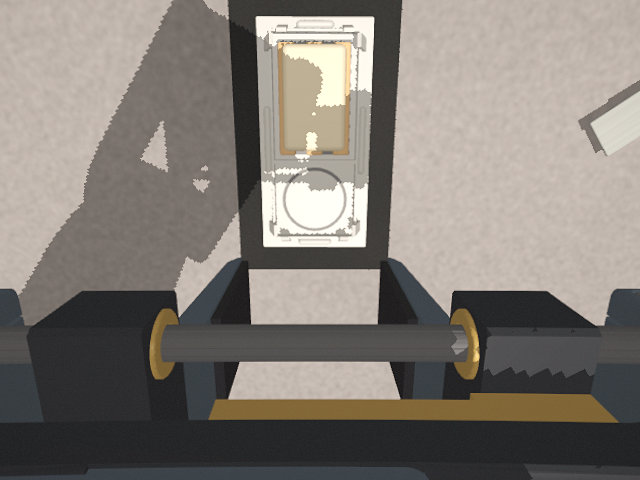

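Run:
```python
import cv2
im=cv2.imread('pics/l_w.png');cv2.imwrite('pics/l2.png',cv2.resize(im[10:255,250:380],None,fx=4,fy=2.4,interpolation=cv2.INTER_CUBIC))
```

```text
(no output)
```

View pics/l2.png

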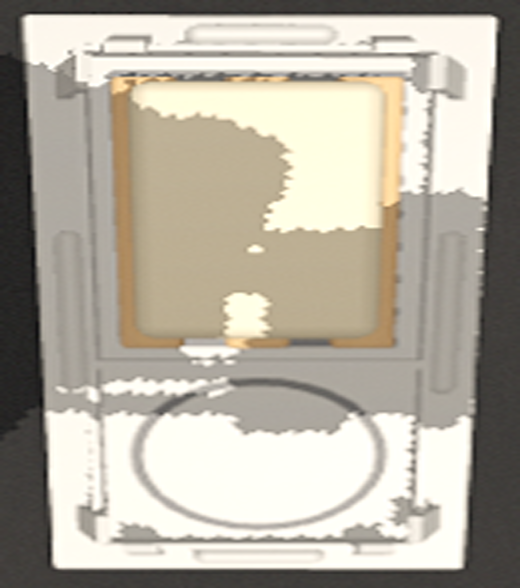

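Run:
```python
from h import *
import pickle;m=pickle.load(open('l_m.pkl','rb'))
a=np.radians(-123.6);u=np.array([np.cos(a),np.sin(a)]);v=np.array([-u[1],u[0]]);b=np.array([451.3,297.5])
def tob(p): d=p[:,:2]-b; return np.c_[d@u,d@v].round(1)
for n,q,z in (('fl',[[256,16.5],[374,16.5],[366,247],[263.5,247]],4),('dish',[[277.8,41.7],[350.8,41.7],[348.5,154.6],[280.5,154.6]],31),('bar',[[283,43.5],[346,43.5],[344.5,151.5],[285,151.5]],55)):
    p=cast(m,q,z);print(n,p.mean(0).round(1),tob(p).tolist(),tob(p).mean(0))
print(tob(cast(m,[[315,199.3]],7)))
```

```text
fl [454.9 298.1   4. ] [[-98.8, -44.8], [-99.0, 49.9], [94.0, 50.6], [94.0, -45.1]] [-2.45  2.65]
dish [471.7 324.6  31. ] [[-75.4, -25.6], [-75.5, 29.4], [7.7, 29.8], [7.8, -25.4]] [-33.85   2.05]
bar [471.2 323.7  55. ] [[-69.6, -20.1], [-69.7, 23.9], [4.0, 24.5], [4.0, -20.1]] [-32.825   2.05 ]
[[48.5  2.8]]
```

```bash
python3 - <<'E'
from h import *
move([462,22,150],-33.6)
E
python3 -m handwheel '[[6.5,[2,0,-2],0],[6.5,[5,0,-5],0],[6.5,[8,0,-8],0],[6.5,[11,0,-11],0],[6.5,[14,0.4,-14],0],[6.5,[15.8,1.5,-16],0],[6.5,[16,3,-16],0],[6.5,[16,3.7,-16],0],[6.5,[16,3.7,-16],0],[6.5,[16,3.7,-16],0]]'
python3 - <<'E'
from h import *
import pickle
move([462,22,18],-33.6)
m=vision.camera_model('wrist');pickle.dump(m,open('m_m.pkl','wb'))
cv2.imwrite('pics/m_w.png',vision.grab_frame('wrist')[:,:,::-1])
E
```

```text
at [416.9 244.7 187.1] rot [-89.1  -0.2 -33.5] q6 62.3 w 59.7 F [0.3 0.1 0.5] t 18.55
shift cm [ 16.04   3.53 -16.14] turn 0.1 or -179.9
time_s: 19.55
ee_pos: [462.8, 24.0, 148.6]
ee_rot: [-89.1, -0.2, -33.4]
force: [-0.3, 0.7, 0.5]
gripper_width: 64.9
at [462.8  24.  148.6] rot [-89.1  -0.2 -33.4] q6 34.2 w 64.9 F [-0.3  0.7  0.5] t 19.55
shift cm [ 0.   13.06 -0.41] turn 0.2 or -179.8
```

View pics/m_w.png

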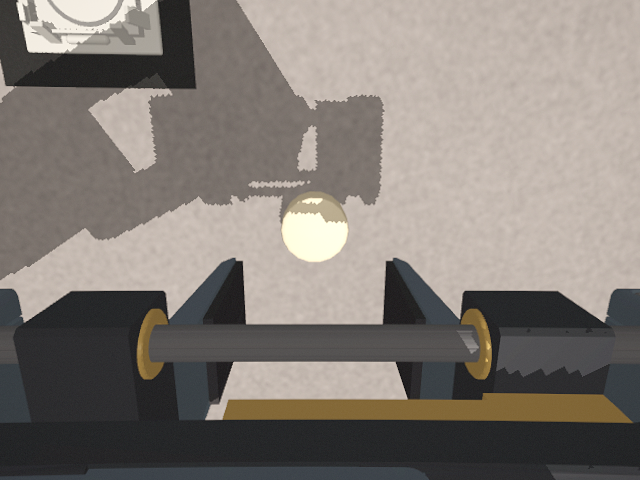

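Run:
```python
from h import *
from scipy.spatial.transform import Rotation as Ro
import pickle
m=pickle.load(open('m_m.pkl','rb'));s=state()
R=Ro.from_euler('xyz',s['ee_rot'],degrees=True).as_matrix()
for z in(32,30): print(((cast(m,[[281.5,227],[348.5,227],[315,262.5]],z)-s['ee_pos'])@R).round(1).tolist())
```

```text
[[-23.8, 116.8, 2.4], [26.3, 117.0, 2.3], [1.2, 116.5, -25.6]]
[[-24.0, 118.8, 1.9], [26.5, 119.0, 1.8], [1.2, 118.5, -26.3]]
```

```bash
python3 -m handwheel '[[6.5,[0,3,-0.1],0],[6.5,[0,6,-0.1],0],[6.5,[0,9,-0.1],0],[6.5,[0,11.5,-0.1],0],[6.5,[0,12.7,-0.1],0],[6.5,[0,13.1,-0.1],0],[6.5,[0,13.1,-0.1],0],[6.5,[0,13.1,-0.1],0]]'
python3 -m handwheel '[[4.5,[0,0,0],0],[4.5,[0,0,0],0],[4.5,[0,0,0],0],[4.5,[0,0,0],0],[4.5,[0,0,0],0],[4.5,[0,0,0],0]]' 20
python3 -m handwheel '[[4.5,[0,-0.5,0],0],[4.5,[0,-2,0],0],[4.5,[0,-5,0],0],[4.5,[0,-8,0],0],[4.5,[0,-11,0],0],[4.5,[0,-12,0],0],[4.5,[0,-12,0],0],[4.5,[0,-12,0],0],[4.5,[0,-12,0],0]]'
python3 - <<'E'
from h import *
import pickle
move([462,22,18],-33.6)
m=vision.camera_model('wrist');pickle.dump(m,open('n_m.pkl','wb'))
cv2.imwrite('pics/n_w.png',vision.grab_frame('wrist')[:,:,::-1])
E
```

```text
time_s: 20.4
ee_pos: [464.9, 24.9, 18.8]
ee_rot: [-89.0, -0.3, -33.4]
force: [-0.7, 0.5, -0.3]
gripper_width: 64.8
time_s: 21.0
ee_pos: [465.6, 25.0, 19.6]
ee_rot: [-89.0, -0.4, -33.4]
force: [0.0, 1.1, 6.4]
gripper_width: 51.0
time_s: 21.9
ee_pos: [462.5, 23.6, 138.0]
ee_rot: [-89.1, -0.3, -33.4]
force: [-0.1, 0.4, -0.9]
gripper_width: 50.7
at [462.5  23.6 138. ] rot [-89.1  -0.3 -33.4] q6 34.1 w 50.7 F [-0.1  0.4 -0.9] t 21.9
shift cm [-0.   11.99 -0.35] turn 0.2 or -179.8
```

View pics/n_w.png

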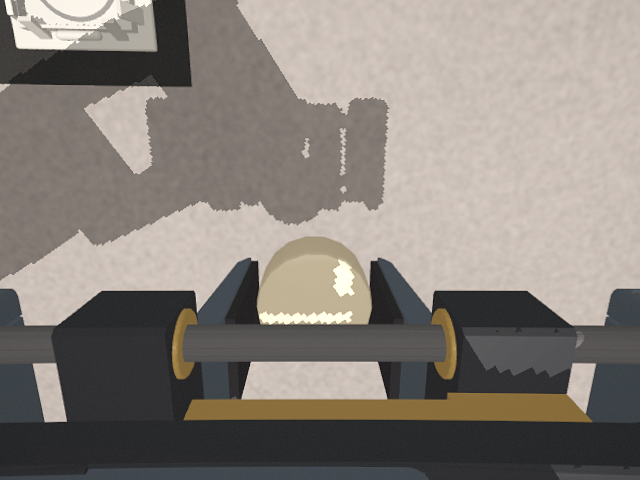

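Run:
```python
from h import *
from scipy.spatial.transform import Rotation as Ro
import pickle
m=pickle.load(open('n_m.pkl','rb'));s=state()
R=Ro.from_euler('xyz',s['ee_rot'],degrees=True).as_matrix()
print(((cast(m,[[315,254],[257.5,300],[371,300]],150.4)-s['ee_pos'])@R).round(1).tolist())
a=np.radians(-123.6);u=np.array([np.cos(a),np.sin(a)]);v=np.array([-u[1],u[0]]);b=np.array([451.3,297.5])
t=b+49.2*u+1.7*v;print(t); move([*t,138],-33.6)
```

```text
[[0.9, -12.0, 24.3], [-24.0, -12.4, 3.5], [25.1, -12.2, 3.4]]
[425.48910189 255.57950932]
at [462.6  23.6 138.1] rot [-89.1  -0.3 -33.4] q6 34.1 w 50.9 F [-0.5 -1.5 -0.9] t 21.95
shift cm [-15.87   0.21  17.32] turn 0.2 or -179.8
```

```bash
python3 -m handwheel '[[4.5,[-1,0,1],0],[4.5,[-3,0,3.3],0],[4.5,[-5.5,0,6],0],[4.5,[-8,0.1,8.7],0],[4.5,[-10.5,0.1,11.5],0],[4.5,[-13,0.2,14.2],0],[4.5,[-15,0.2,16.4],0],[4.5,[-15.9,0.2,17.4],0.2],[4.5,[-15.9,0.2,17.4],0.2],[4.5,[-15.9,0.2,17.4],0.2]]'
python3 -m handwheel '[[4.5,[0,0,0],0],[4.5,[0,0,0],0],[4.5,[0,0,0],0]]'
python3 - <<'E'
from h import *
import pickle
move([426.2,256.6,30],-33.6)
m=vision.camera_model('wrist');pickle.dump(m,open('o_m.pkl','wb'))
cv2.imwrite('pics/o_w.png',vision.grab_frame('wrist')[:,:,::-1])
E
```

```text
time_s: 22.95
ee_pos: [425.4, 255.5, 137.4]
ee_rot: [-89.2, -0.3, -33.6]
force: [0.1, -1.2, -1.3]
gripper_width: 50.7
time_s: 23.25
ee_pos: [425.6, 254.6, 137.5]
ee_rot: [-89.2, -0.3, -33.7]
force: [0.5, -0.2, -0.4]
gripper_width: 51.0
at [425.6 254.6 137.5] rot [-89.2  -0.3 -33.7] q6 63.1 w 51.0 F [ 0.5 -0.2 -0.4] t 23.25
shift cm [-0.11 10.75  0.05] turn -0.1 or 179.9
```

View pics/o_w.png

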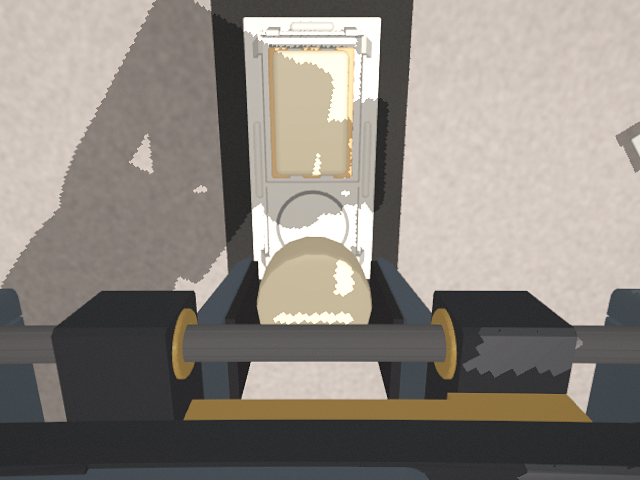

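Run:
```python
from h import *
from scipy.spatial.transform import Rotation as Ro
import pickle
m=pickle.load(open('o_m.pkl','rb'));s=state()
R=Ro.from_euler('xyz',s['ee_rot'],degrees=True).as_matrix()
f=lambda q,z:((cast(m,q,z)-s['ee_pos'])@R).round(1).tolist()
print('flange',f([[244.5,17],[381,17]],4)); print('ring top/side',f([[312.5,191.5],[276.5,226],[349,226]],7))
print('divider',f([[315,180.5]],14)); print('puck',f([[315,254]],137.5+12.4))
move([426.2,256.6,30],-33.6)
```

```text
flange [[-47.0, 135.4, 146.9], [47.1, 135.8, 147.0]]
ring top/side [[-0.4, 130.9, 26.8], [-28.6, 130.4, -0.4], [28.2, 130.7, -0.5]]
divider [[1.5, 124.1, 36.2]]
puck [[1.1, -12.0, 24.3]]
at [425.6 254.8 137.5] rot [-89.2  -0.3 -33.6] q6 63.1 w 51.0 F [ 0.   0.4 -1. ] t 23.3
shift cm [-0.1  10.75  0.03] turn -0.0 or 180.0
```

```bash
python3 -m handwheel '[[4.5,[0,2,0],0],[4.5,[-0.05,5,0],0],[4.5,[-0.05,8,0],0],[4.5,[-0.05,9.8,0],0],[4.5,[-0.05,10.5,0],0],[4.5,[-0.05,10.7,0],0],[4.5,[-0.05,10.7,0],0],[4.5,[-0.05,10.7,0],0]]'
python3 -m handwheel '[[4.5,[0,0.2,0],0],[4.5,[0,0.2,0],0],[4.5,[0,0.2,0],0]]'
python3 -m handwheel '[[4.5,[0,0.2,0],0],[4.5,[0,0.2,0],0],[4.5,[0,0.2,0],0]]'
```

```text
time_s: 24.1
ee_pos: [427.3, 256.5, 31.5]
ee_rot: [-89.1, -0.3, -33.7]
force: [0.6, 0.1, -0.1]
gripper_width: 51.1
time_s: 24.4
ee_pos: [427.4, 256.6, 29.9]
ee_rot: [-89.0, -0.3, -33.6]
force: [0.5, 1.0, -1.0]
gripper_width: 50.8
time_s: 24.7
ee_pos: [427.4, 256.6, 27.8]
ee_rot: [-89.1, -0.3, -33.6]
force: [-0.3, -0.6, -1.2]
gripper_width: 50.8
```

```bash
python3 -m handwheel '[[4.5,[0,0.15,0],0],[4.5,[0,0.15,0],0],[4.5,[0,0.15,0],0]]'
python3 -m handwheel '[[4.5,[0,0.1,0],0],[4.5,[0,0.1,0],0],[4.5,[0,0.1,0],0]]'
```

```text
time_s: 25.0
ee_pos: [427.5, 256.7, 26.6]
ee_rot: [-89.0, -0.3, -33.6]
force: [0.3, -1.0, 4.0]
gripper_width: 50.9
time_s: 25.3
ee_pos: [427.6, 256.7, 26.6]
ee_rot: [-89.0, -0.4, -33.6]
force: [-2.3, -2.2, 9.3]
gripper_width: 50.8
```

Seated. Release, rise, back off for a look.

```bash
python3 -m handwheel '[[5.4,[0,0,0],0],[5.8,[0,0,0],0],[6.2,[0,0,0],0],[6.2,[0,0,0],0],[6.2,[0,-0.5,0],0],[6.2,[0,-2,0],0],[6.2,[0,-5,0],0],[6.2,[0,-9,0],0],[6.2,[0,-13,-2],0],[6.2,[0,-16,-5],0]]'
python3 -m handwheel '[[6.2,[0,0,-2],0],[6.2,[0,0,-4],0],[6.2,[0,0,-4],0],[6.2,[0,0,-4],0],[6.2,[0,0,-4],0],[6.2,[0,0,-4],0],[6.2,[0,0,-4],0],[6.2,[0,0,-4],0]]'
python3 - <<'E'
from h import *
import pickle
move([482,-308,170],23.5)
m=vision.camera_model('wrist');pickle.dump(m,open('p_m.pkl','wb'))
cv2.imwrite('pics/p_w.png',vision.grab_frame('wrist')[:,:,::-1])
E
```

```text
time_s: 26.3
ee_pos: [398.6, 214.0, 188.4]
ee_rot: [-88.8, -0.5, -33.6]
force: [-0.2, -0.7, 0.1]
gripper_width: 62.0
time_s: 27.1
ee_pos: [376.7, 181.0, 187.3]
ee_rot: [-88.8, -0.4, -33.6]
force: [0.5, 0.5, 0.8]
gripper_width: 62.1
at [376.7 181.  187.3] rot [-88.8  -0.4 -33.6] q6 57.3 w 62.1 F [0.5 0.5 0.8] t 27.1
shift cm [ 35.79   1.3  -34.96] turn -57.1 or 122.9
```

View pics/p_w.png

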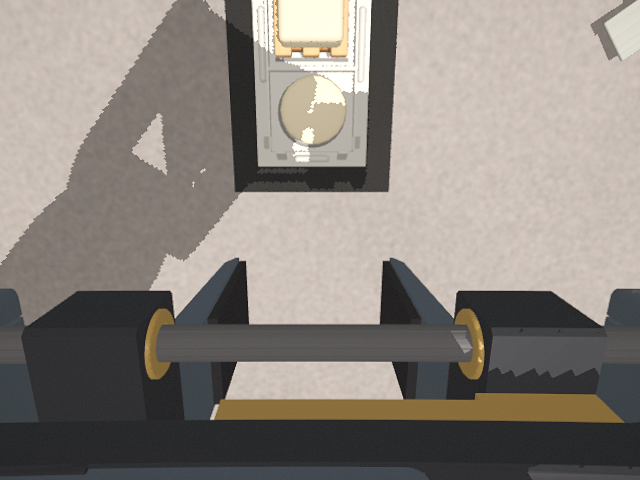

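```bash
python3 -m handwheel '[[6.2,[3.6,0,-3.5],-6],[6.2,[7.2,0,-7],-12],[6.2,[10.8,0,-10.5],-18],[6.2,[14.4,0,-14],-24],[6.2,[18,0,-17.5],-30],[6.2,[21.6,0,-21],-36],[6.2,[25.2,0,-24.5],-42],[6.2,[28.8,0,-28],-48],[6.2,[32.4,0,-31.5],-54],[6.2,[35.8,0,-35],-57.1]]'
python3 - <<'E'
from h import *
move([482,-308,170],23.5)
E
```

```text
time_s: 28.15
ee_pos: [479.2, -297.4, 183.1]
ee_rot: [-89.7, -1.2, 23.7]
force: [0.2, 0.6, 0.4]
gripper_width: 61.7
at [ 479.2 -297.4  183.1] rot [-89.7  -1.2  23.7] q6 -57.9 w 61.7 F [0.2 0.6 0.4] t 28.15
shift cm [-0.2   1.3  -1.09] turn 0.2 or -179.8
```

Run:
```python
from h import *
for i in range(4):
    vision.grab_frame('wrist'); s=state(); print(s['time_s'],s['ee_rot'].round(2),s['ee_pos'].round(1))
```

```text
28.2 [-90.23  -1.2   23.6 ] [ 481.2 -305.3  182.7]
28.25 [-89.92  -1.23  23.31] [ 480.1 -300.9  182.5]
28.3 [-89.72  -1.21  23.32] [ 479.2 -297.7  182.3]
28.35 [-89.65  -1.2   23.4 ] [ 478.7 -295.8  182.4]
```

Run:
```python
from h import *
move([450,340,190],23.5)
```

```text
at [ 478.7 -295.8  182.4] rot [-89.6  -1.2  23.4] q6 -57.5 w 62.4 F [-0.4  0.3  0.4] t 28.35
shift cm [22.63  0.08 59.49] turn -0.1 or 179.9
```

```bash
python3 -m handwheel '[[6.2,[22.6,-0.5,59.5],0],[6.2,[22.6,-0.5,59.5],0],[6.2,[22.6,-0.5,59.5],0],[6.2,[22.6,-0.5,59.5],0],[6.2,[22.6,-0.5,59.5],0],[6.2,[22.6,-0.5,59.5],0],[6.2,[22.6,-0.5,59.5],0],[6.2,[22.6,-0.5,59.5],0],[6.2,[22.6,-0.5,59.5],0],[6.2,[22.6,-0.5,59.5],0]]'
python3 -m handwheel '[[6.2,[0,0,5],0]]'
python3 - <<'E'
from h import *
move([450,340,190],23.5)
move([315,238,190],23.5)
E
```

```text
time_s: 29.35
ee_pos: [453.6, 207.0, 193.5]
ee_rot: [-89.6, -1.2, 23.5]
force: [0.7, 0.0, 1.0]
gripper_width: 62.1
time_s: 29.45
ee_pos: [434.2, 253.1, 194.2]
ee_rot: [-89.6, -1.3, 23.6]
force: [0.1, -0.1, 0.1]
gripper_width: 62.3
at [434.2 253.1 194.2] rot [-89.6  -1.3  23.6] q6 5.0 w 62.3 F [ 0.1 -0.1  0.1] t 29.45
shift cm [4.92 0.58 7.33] turn 0.1 or -179.9
at [434.2 253.1 194.2] rot [-89.6  -1.3  23.6] q6 5.0 w 62.3 F [ 0.1 -0.1  0.1] t 29.45
shift cm [-11.53   0.17   3.39] turn 0.1 or -179.9
```

```bash
python3 -m handwheel '[[6.2,[5,0,7.3],0],[6.2,[5,0,7.3],0],[6.2,[5,0,7.3],0],[6.2,[5,0,7.3],0],[6.2,[-8,0,1],0],[6.2,[-11.5,0,-1],0],[6.2,[-11.5,0,-1],0]]'
python3 - <<'E'
from h import *
s=state(); print(s['time_s'],s['ee_rot'].round(2),s['ee_pos'].round(1))
for i in range(2):
    vision.grab_frame('wrist'); s=state(); print(s['time_s'],s['ee_rot'].round(2),s['ee_pos'].round(1))
E
```

```text
time_s: 30.15
ee_pos: [352.2, 222.0, 191.7]
ee_rot: [-89.6, -1.2, 23.6]
force: [0.9, -0.7, 0.2]
gripper_width: 62.1
30.15 [-89.64  -1.21  23.6 ] [352.2 222.  191.7]
30.2 [-89.82  -0.52  23.56] [344.2 215.4 190. ]
30.25 [-89.71  -0.87  23.46] [348.  218.6 191. ]
```

```bash
python3 -m handwheel '[[6.2,[4,0,1],0],[6.2,[8,0,2],0],[6.2,[9,0,2],0],[6.2,[9,0,2],0],[6.2,[5,0,1],0],[6.2,[0.5,0,0],0],[6.2,[0,0,0],0]]'
python3 - <<'E'
from h import *
s=state(); print(s['time_s'],s['ee_rot'].round(2),s['ee_pos'].round(1))
vision.grab_frame('wrist'); s=state(); print(s['time_s'],s['ee_rot'].round(2),s['ee_pos'].round(1))
E
```

```text
time_s: 30.95
ee_pos: [341.6, 214.3, 189.9]
ee_rot: [-89.8, -0.5, 23.4]
force: [-0.1, -0.1, -0.9]
gripper_width: 62.1
30.95 [-89.77  -0.46  23.41] [341.6 214.3 189.9]
31.0 [-89.73  -0.69  23.41] [343.7 215.8 190.7]
```

```bash
python3 -m handwheel '[[6.2,[4,0,1],0],[6.2,[8,0,2],0],[6.2,[9,0,2],0],[6.2,[9,0,2],0],[6.2,[5,0,1],0],[6.2,[0.5,0,0],0],[6.2,[0,0,0],0]]'; python3 -m handwheel '[[6.2,[4,0,1],0],[6.2,[8,0,2],0],[6.2,[9,0,2],0],[6.2,[9,0,2],0],[6.2,[5,0,1],0],[6.2,[0.5,0,0],0],[6.2,[0,0,0],0]]'; python3 -m handwheel '[[6.2,[0,0,0],0],[6.2,[0,0,0],0],[6.2,[0,0,0],0]]'
```

```text
time_s: 31.7
ee_pos: [337.7, 211.8, 189.6]
ee_rot: [-89.8, -0.3, 23.4]
force: [0.0, 0.4, 0.2]
gripper_width: 61.8
time_s: 32.4
ee_pos: [331.3, 207.7, 188.5]
ee_rot: [-89.9, 0.1, 23.3]
force: [0.9, 0.2, 0.1]
gripper_width: 62.1
time_s: 32.7
ee_pos: [332.0, 208.1, 188.7]
ee_rot: [-89.8, 0.1, 23.4]
force: [0.2, -0.2, 1.0]
gripper_width: 61.9
```

Tilt is now gone (0.2°). Back to the cover, smoothly and with settling this time.

Run:
```python
from h import *
move([482.3,-308,175],23.5)
```

```text
at [332.  208.1 188.7] rot [-89.8   0.1  23.4] q6 6.8 w 61.9 F [ 0.2 -0.2  1. ] t 32.7
shift cm [ -6.65   1.23 -53.34] turn -0.1 or 179.9
```

```bash
python3 -m handwheel '[[5,[-0.4,0,-3],0],[5,[-1,0,-7.5],0],[5,[-1.5,0,-12],0],[5,[-2,0,-16.5],0],[5,[-2.6,0,-21],0],[5,[-3.2,0.2,-25.5],0],[5,[-3.7,0.4,-30],0],[5,[-4.2,0.6,-34.5],0],[5,[-4.5,0.7,-36.5],0],[5,[-4.5,0.7,-36.5],0]]'
python3 -m handwheel '[[5,[-0.5,0,-4],0],[5,[-1,0,-8],0],[5,[-1.6,0,-13],0],[5,[-2.1,0.3,-15.5],0],[5,[-2.2,0.5,-16.8],0],[5,[-2.2,0.5,-16.8],0],[5,[-2.2,0.5,-16.8],0],[5,[-2.2,0.5,-16.8],0],[5,[-2.2,0.5,-16.8],0]]'
python3 - <<'E'
from h import *
import pickle
move([482.3,-308,60],23.5)
m=vision.camera_model('wrist');pickle.dump(m,open('q_m.pkl','wb'))
cv2.imwrite('pics/q_w.png',vision.grab_frame('wrist')[:,:,::-1])
E
```

```text
time_s: 33.7
ee_pos: [436.9, -147.5, 180.2]
ee_rot: [-89.9, 0.1, 23.1]
force: [-0.5, -0.3, -0.3]
gripper_width: 50.1
time_s: 34.6
ee_pos: [482.6, -309.3, 175.2]
ee_rot: [-89.9, 0.1, 23.2]
force: [0.7, 0.0, -0.5]
gripper_width: 49.8
at [ 482.6 -309.3  175.2] rot [-89.9   0.1  23.2] q6 -57.1 w 49.8 F [ 0.7  0.  -0.5] t 34.6
shift cm [ 0.04 11.52  0.1 ] turn -0.3 or 179.7
```

View pics/q_w.png

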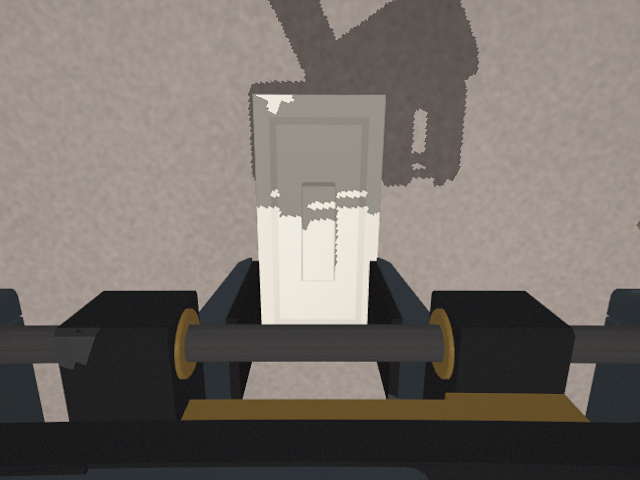

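```bash
python3 - <<'E'
from h import *
from scipy.spatial.transform import Rotation as Ro
import pickle
m=pickle.load(open('q_m.pkl','rb'));s=state()
R=Ro.from_euler('xyz',s['ee_rot'],degrees=True).as_matrix()
f=lambda q,z:((cast(m,q,z)-s['ee_pos'])@R).round(1)
r=f([[302,186],[335.5,186],[334,281],[303,281]],78);print(r.tolist(),r.mean(0))
c=f([[251.5,95],[386,95],[377,265],[259,265]],58);print(c.tolist())
E
python3 - <<'E'
import cv2
im=cv2.imread('pics/q_w.png');cv2.imwrite('pics/q2.png',cv2.resize(im[80:330,240:400],None,fx=3.5,fy=2.4,interpolation=cv2.INTER_CUBIC))
E
```

```text
[[-6.7, 97.3, 35.6], [16.0, 97.3, 35.6], [16.0, 97.2, -33.6], [-6.5, 97.2, -33.6]] [ 4.7  97.25  1.  ]
[[-41.2, 117.5, 94.9], [50.7, 117.4, 94.8], [50.0, 117.1, -28.7], [-40.9, 117.2, -28.6]]
```

View pics/q2.png

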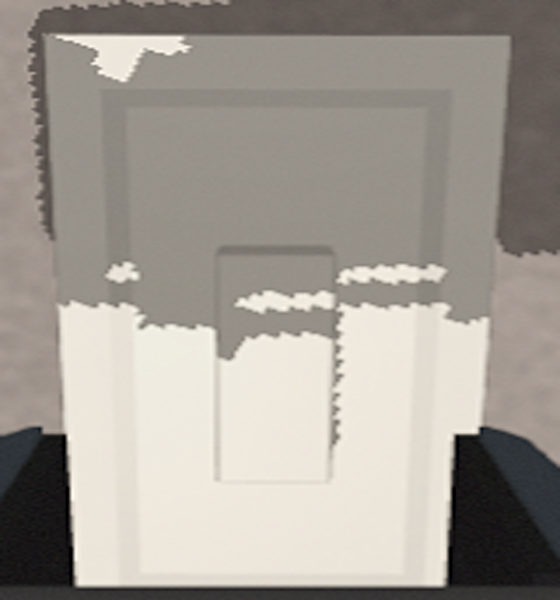

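```bash
python3 -m handwheel '[[5,[0.1,2,0],0],[5,[0.4,5,0.1],0],[5,[0.4,8,0.1],0],[5,[0.4,10,0.1],0],[5,[0.4,11,0.1],0],[5,[0.4,11.4,0.1],0],[5,[0.4,11.4,0.1],0],[5,[0.4,11.4,0.1],0],[5,[0.4,11.4,0.1],0]]'
python3 -m handwheel '[[2,[0,0,0],0],[2,[0,0,0],0],[2,[0,0,0],0],[2,[0,0,0],0],[2,[0,0,0],0],[2,[0,0,0],0],[2,[0,0,0],0],[2,[0,0,0],0]]' 40
```

```text
time_s: 35.55
ee_pos: [486.4, -307.3, 62.4]
ee_rot: [-90.0, -0.0, 23.2]
force: [0.2, 0.3, 0.8]
gripper_width: 50.2
time_s: 36.35
ee_pos: [486.3, -307.4, 62.6]
ee_rot: [-90.0, -0.0, 23.2]
force: [-1.2, -0.4, 2.4]
gripper_width: 23.8
```

```bash
python3 -m handwheel '[[2,[0,-0.5,0],0],[2,[0,-2,0],0],[2,[0,-4.5,0],0],[2,[0,-7,0],0],[2,[0,-9.5,0],0],[2,[0,-11,0],0],[2,[0,-11.5,0],0],[2,[0,-11.5,0],0],[2,[0,-11.5,0],0],[2,[0,-11.5,0],0]]'
python3 - <<'E'
from h import *
import pickle
a=np.radians(-123.6);u=np.array([np.cos(a),np.sin(a)]);v=np.array([-u[1],u[0]]);b=np.array([451.3,297.5])
t=b-2*u+1.6*v;print(t)
move([*t,175],-33.6)
m=vision.camera_model('wrist');pickle.dump(m,open('r_m.pkl','wb'))
cv2.imwrite('pics/r_w.png',vision.grab_frame('wrist')[:,:,::-1])
E
```

```text
time_s: 37.35
ee_pos: [485.7, -307.0, 176.2]
ee_rot: [-89.9, 0.1, 23.2]
force: [-0.3, -0.3, -1.5]
gripper_width: 23.4
[453.73945708 298.280416  ]
at [ 485.7 -307.   176.2] rot [-89.9   0.1  23.2] q6 -56.7 w 23.4 F [-0.3 -0.3 -1.5] t 37.35
shift cm [20.92  0.24 56.88] turn 56.8 or -123.2
```

View pics/r_w.png

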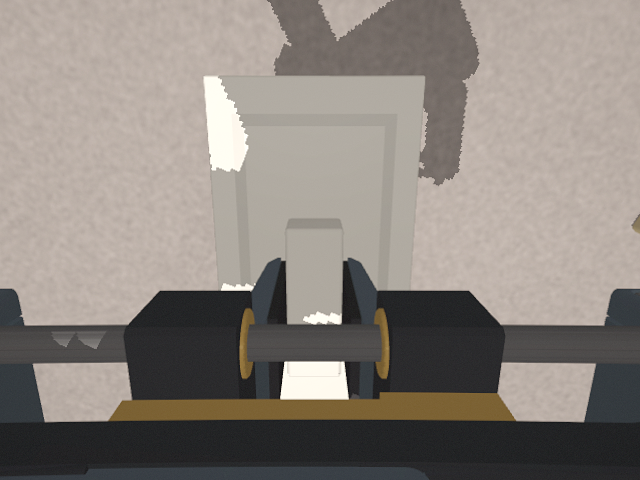

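Run:
```python
from h import *
from scipy.spatial.transform import Rotation as Ro
import pickle
m=pickle.load(open('r_m.pkl','rb'));s=state();z0=s['ee_pos'][2]
R=Ro.from_euler('xyz',s['ee_rot'],degrees=True).as_matrix()
f=lambda q,z:((cast(m,q,z)-s['ee_pos'])@R).round(1)
r=f([[286,229],[342.5,229],[342,376],[288,376]],z0+15.5);print(r.tolist(),r.mean(0))
c=f([[204.5,76],[425,76],[411,285],[218,285]],z0-4.5);print(c.tolist())
print(z0)
```

```text
[[-10.2, -15.4, 35.4], [12.6, -15.4, 35.4], [13.6, -15.6, -32.8], [-10.6, -15.6, -32.8]] [  1.35 -15.5    1.3 ]
[[-43.7, 4.8, 94.9], [46.6, 4.7, 94.8], [47.1, 4.5, 2.6], [-44.4, 4.6, 2.7]]
176.36736721449785
```

```bash
python3 -m handwheel '[[2,[0.5,0,1.3],1],[2,[1.5,0,4.1],3.5],[2,[2.8,0,7.6],7],[2,[4,0,11],11],[2,[5.3,0,14.5],15],[2,[6.6,0,18],19],[2,[7.9,0,21.5],23],[2,[9.2,0,25],26.5],[2,[10.1,0,27.5],28.5],[2,[10.5,0,28.5],29.5]]'
python3 - <<'E'
from h import *
move([453.7,298.3,175],-33.6)
E
```

```text
time_s: 38.4
ee_pos: [469.2, -1.5, 176.4]
ee_rot: [-89.9, 0.2, -6.2]
force: [-0.0, 0.4, -1.9]
gripper_width: 24.1
at [469.2  -1.5 176.4] rot [-89.9   0.2  -6.2] q6 4.5 w 24.1 F [-0.   0.4 -1.9] t 38.4
shift cm [-4.78  0.21 29.64] turn 27.4 or -152.6
```

```bash
python3 -m handwheel '[[2,[-0.3,0,2],2],[2,[-0.9,0,5.5],5],[2,[-1.5,0,9],9],[2,[-2,0,12.5],13],[2,[-2.6,0,16],16.5],[2,[-3.2,0,19.5],20],[2,[-3.8,0,23],23],[2,[-4.3,0,26.5],25.5],[2,[-4.7,0,28.8],27],[2,[-4.8,0,29.6],27.4]]'
python3 -m handwheel '[[2,[0,0,0],0],[2,[0,0,0],0],[2,[0,0,0],0],[2,[0,0,0],0]]'
python3 - <<'E'
from h import *
import pickle
move([453.7,298.3,175],-33.6)
m=vision.camera_model('wrist');pickle.dump(m,open('s_m.pkl','wb'))
cv2.imwrite('pics/s_w.png',vision.grab_frame('wrist')[:,:,::-1])
cv2.imwrite('pics/s_s.png',vision.grab_frame('scene')[:,:,::-1])
E
```

```text
time_s: 39.4
ee_pos: [453.0, 300.0, 176.4]
ee_rot: [-90.0, 0.3, -33.5]
force: [0.2, -0.5, -0.8]
gripper_width: 24.2
time_s: 39.8
ee_pos: [453.2, 298.9, 176.4]
ee_rot: [-90.0, 0.3, -33.6]
force: [-0.2, -0.2, -1.6]
gripper_width: 23.7
at [453.2 298.9 176.4] rot [-90.    0.3 -33.6] q6 65.5 w 23.7 F [-0.2 -0.2 -1.6] t 39.8
shift cm [ 0.08  0.14 -0.02] turn 0.0 or -180.0
```

View pics/s_w.png

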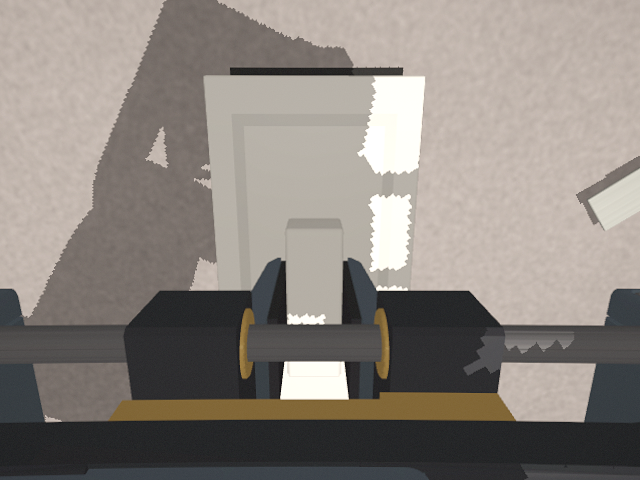

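View pics/s_s.png

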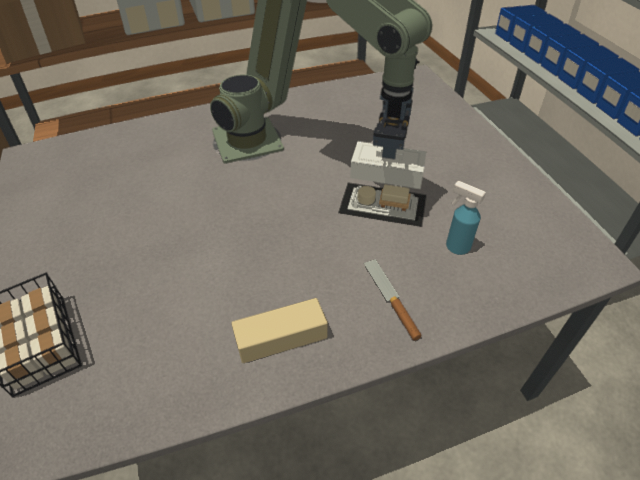

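Mat's far edge is visible at row 67.5, columns 230–403, beyond the cover's edge (row 76, columns 204–425); the contents look good in the scene view.

Run:
```python
from h import *
from scipy.spatial.transform import Rotation as Ro
import pickle
m=pickle.load(open('s_m.pkl','rb'));s=state();z0=s['ee_pos'][2]
R=Ro.from_euler('xyz',s['ee_rot'],degrees=True).as_matrix()
f=lambda q,z:((cast(m,q,z)-s['ee_pos'])@R).round(1)
print('mat',f([[230,67.5],[403,67.5]],1).tolist())
print('cover',f([[204.5,76],[425,76]],z0-4.5).tolist())
# earlier calibrated base in views g,l,o (wrist): express in this tool frame
a=np.radians(-123.6);u=np.array([np.cos(a),np.sin(a)]);v=np.array([-u[1],u[0]]);b=np.array([451.3,297.5])
for d in ((-2.1,2.5),(-2.45,2.65)):
  t=b+d[0]*u+d[1]*v; print(((np.array([*t,4])-s['ee_pos'])@R).round(1))
im=cv2.imread('pics/s_w.png');cv2.imwrite('pics/s2.png',cv2.resize(im[55:95,190:440],None,fx=3,fy=6,interpolation=cv2.INTER_NEAREST))
```

```text
mat [[-66.9, 175.8, 119.8], [72.6, 175.2, 119.6]]
cover [[-44.1, 4.7, 95.4], [46.1, 4.3, 95.3]]
[  2.6 172.5  -0.4]
[  2.8 172.5  -0. ]
```

View pics/s2.png

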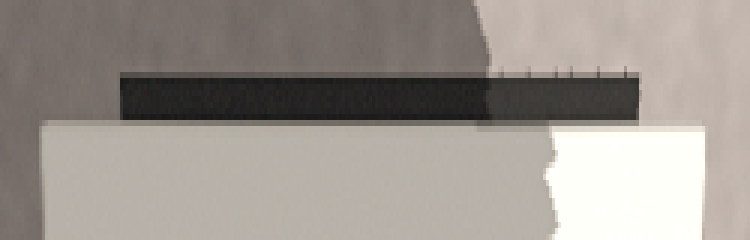

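```bash
python3 -m handwheel '[[2,[0.1,1,0],0],[2,[0.17,3,-0.07],0],[2,[0.17,5,-0.07],0],[2,[0.17,7,-0.07],0],[2,[0.17,8,-0.07],0],[2,[0.17,8.4,-0.07],0],[2,[0.17,8.4,-0.07],0],[2,[0.17,8.4,-0.07],0],[2,[0.17,8.4,-0.07],0]]'
python3 - <<'E'
from h import *
import pickle
move([453.7,298.3,66],-33.6)
m=vision.camera_model('wrist');pickle.dump(m,open('t_m.pkl','wb'))
cv2.imwrite('pics/t_w.png',vision.grab_frame('wrist')[:,:,::-1])
im=vision.grab_frame('scene')[:,:,::-1]
cv2.imwrite('pics/t_s.png',cv2.resize(im[130:240,320:450],None,fx=5,fy=5,interpolation=cv2.INTER_CUBIC))
E
```

```text
time_s: 40.8
ee_pos: [454.5, 298.3, 93.4]
ee_rot: [-89.9, 0.2, -33.5]
force: [0.1, -0.6, -0.8]
gripper_width: 23.8
at [454.5 298.3  93.4] rot [-89.9   0.2 -33.5] q6 65.3 w 23.8 F [ 0.1 -0.6 -0.8] t 40.8
shift cm [-0.06  2.74 -0.05] turn 0.1 or -179.9
```

View pics/t_w.png

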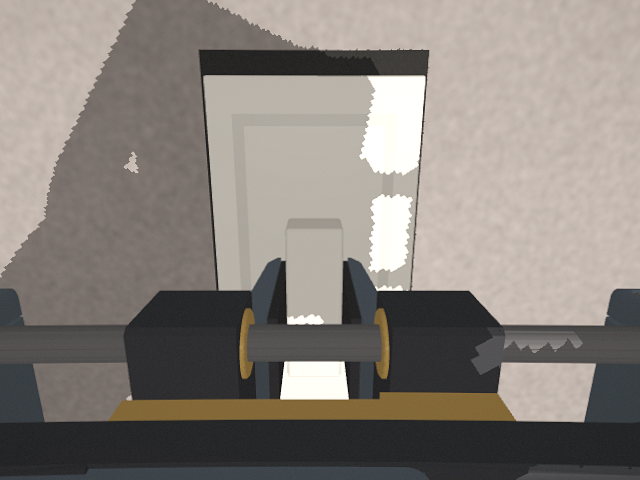

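View pics/t_s.png

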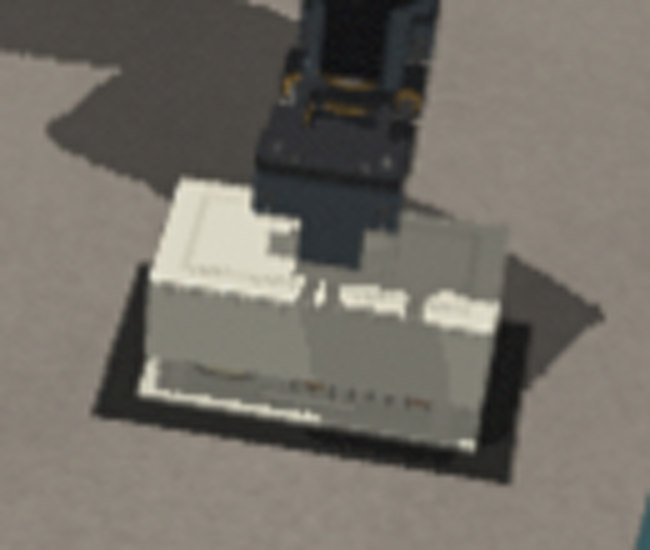

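Cover is just above the fins. Check alignment against the mat's far corners (199,50), (429,50).

Run:
```python
from h import *
from scipy.spatial.transform import Rotation as Ro
import pickle
m=pickle.load(open('t_m.pkl','rb'));s=state();z0=s['ee_pos'][2]
R=Ro.from_euler('xyz',s['ee_rot'],degrees=True).as_matrix()
f=lambda q,z:((cast(m,q,z)-s['ee_pos'])@R).round(1)
print('mat',f([[199.5,50.5],[429,50.5]],1).tolist())
print('cover',f([[203.5,76],[425.5,76]],z0-4.5).tolist())
```

```text
mat [[-68.5, 92.6, 119.5], [70.4, 92.1, 119.4]]
cover [[-44.6, 4.8, 95.9], [46.4, 4.4, 95.9]]
```

```bash
python3 -m handwheel '[[2,[0,0.2,-0.1],0],[2,[0,0.5,-0.1],0],[2,[0,0.8,-0.1],0],[2,[0,1,-0.1],0],[2,[0,1,-0.1],0]]'
python3 -m handwheel '[[2,[0,0.2,0],0],[2,[0,0.4,0],0],[2,[0,0.5,0],0],[2,[0,0.5,0],0]]'
```

```text
time_s: 41.4
ee_pos: [453.4, 297.2, 82.7]
ee_rot: [-90.0, 0.2, -33.5]
force: [-0.2, -0.0, -1.4]
gripper_width: 24.0
time_s: 41.8
ee_pos: [453.3, 297.2, 77.5]
ee_rot: [-90.0, 0.2, -33.5]
force: [0.2, -0.3, -0.9]
gripper_width: 23.6
```

```bash
python3 -m handwheel '[[2,[0,0.2,0],0],[2,[0,0.3,0],0],[2,[0,0.3,0],0]]'
python3 -m handwheel '[[2,[0,0.15,0],0],[2,[0,0.15,0],0],[2,[0,0.15,0],0]]'
```

```text
time_s: 42.1
ee_pos: [453.6, 297.3, 74.7]
ee_rot: [-90.0, 0.2, -33.5]
force: [0.4, 0.8, 0.5]
gripper_width: 23.9
time_s: 42.4
ee_pos: [453.9, 297.6, 73.9]
ee_rot: [-89.9, 0.2, -33.5]
force: [-0.5, -0.2, 5.5]
gripper_width: 23.6
```

```bash
python3 -m handwheel '[[2,[0,0.2,0],0],[2,[0,0.3,0],0],[2,[0,0.3,0],0]]' 
python3 -m handwheel '[[2,[0,0.2,0],0],[2,[0,0.4,0],0],[2,[0,0.4,0],0]]'
```

```text
time_s: 42.7
ee_pos: [453.9, 297.6, 71.4]
ee_rot: [-89.9, 0.2, -33.5]
force: [-0.1, -0.8, 5.2]
gripper_width: 23.8
time_s: 43.0
ee_pos: [453.4, 297.5, 66.7]
ee_rot: [-89.9, 0.2, -33.5]
force: [-0.8, 1.4, -3.3]
gripper_width: 23.7
```

```bash
python3 -m handwheel '[[2,[0,0.2,0],0],[2,[0,0.3,0],0],[2,[0,0.3,0],0]]'
python3 -m handwheel '[[2,[0,0.3,0],0],[2,[0,0.4,0],0],[2,[0,0.4,0],0]]'
```

```text
time_s: 43.3
ee_pos: [453.3, 297.6, 66.5]
ee_rot: [-89.9, 0.2, -33.5]
force: [-6.2, -3.1, 21.2]
gripper_width: 23.5
time_s: 43.6
ee_pos: [453.4, 297.6, 66.5]
ee_rot: [-89.8, 0.2, -33.5]
force: [-8.7, -4.1, 27.7]
gripper_width: 23.6
```

```bash
python3 -m handwheel '[[2,[0,-0.1,0],0],[3,[0,-0.1,0],0],[4,[0,-0.1,0],0],[5,[0,-0.1,0],0],[5,[0,-0.1,0],0],[5,[0,-1,0],0],[5,[0,-3,0],0],[5,[0,-6,-2],0],[5,[0,-9,-5],0],[5,[0,-12,-9],0]]'
python3 -m handwheel '[[5,[0,-1,-4],0],[5,[0,-2,-8],0],[5,[0,-2,-11],0],[5,[0,-2,-11],0],[5,[0,-2,-11],0],[5,[0,-2,-11],0],[5,[0,-2,-11],0],[5,[0,-2,-11],0]]'
python3 - <<'E'
from h import *
import pickle
move([453.7,298.3,66],-33.6)
m=vision.camera_model('wrist');pickle.dump(m,open('u_m.pkl','wb'))
cv2.imwrite('pics/u_w.png',vision.grab_frame('wrist')[:,:,::-1])
im=vision.grab_frame('scene')[:,:,::-1]
cv2.imwrite('pics/u_s0.png',im)
cv2.imwrite('pics/u_s.png',cv2.resize(im[150:240,330:440],None,fx=6,fy=6,interpolation=cv2.INTER_CUBIC))
im=vision.grab_frame('top')[:,:,::-1]
cv2.imwrite('pics/u_t.png',im)
E
```

```text
time_s: 44.6
ee_pos: [404.0, 222.1, 187.8]
ee_rot: [-89.8, 0.1, -33.5]
force: [0.1, -0.6, -0.0]
gripper_width: 50.3
time_s: 45.4
ee_pos: [343.8, 130.8, 207.1]
ee_rot: [-89.8, 0.2, -33.4]
force: [0.6, -0.2, 0.6]
gripper_width: 50.0
at [343.8 130.8 207.1] rot [-89.8   0.2 -33.4] q6 52.1 w 50.0 F [ 0.6 -0.2  0.6] t 45.4
shift cm [-1.000e-02  1.418e+01  1.998e+01] turn 0.2 or -179.8
```

View pics/u_w.png

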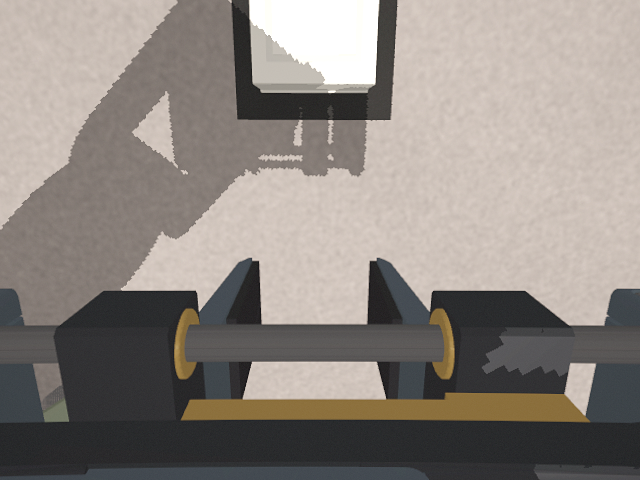

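View pics/u_s.png

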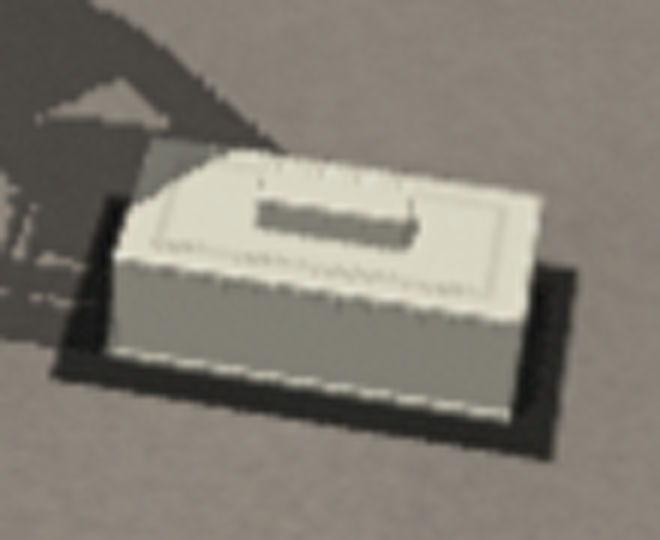

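View pics/u_t.png

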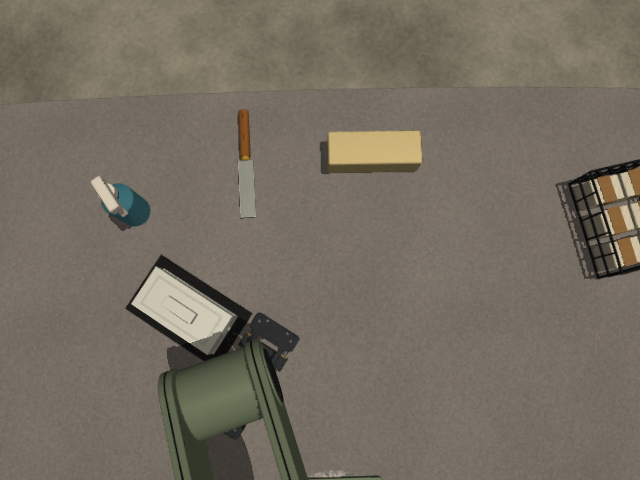

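Run:
```python
from h import *
m=vision.camera_model('scene');mt=vision.camera_model('top')
im=cv2.imread('pics/u_s0.png');it=cv2.imread('pics/u_t.png')
a=np.radians(-123.6);u=np.array([np.cos(a),np.sin(a)]);v=np.array([-u[1],u[0]])
b=np.array([451.9,297.2])
def P(b,z,dz=(0,0,0,0)): return [[*(b+sx*94.5*u+sy*45.5*v),z+d] for (sx,sy),d in zip(((1,1),(1,-1),(-1,-1),(-1,1)),dz)]
big=cv2.resize(im[150:240,330:440],None,fx=7,fy=6.6,interpolation=cv2.INTER_CUBIC)
for z,c in ((62,(0,0,255)),(70,(255,0,0))):
    q=(proj(m,P(b,z))-[330,150]+.5)*[7,6.6]; print(z,proj(m,P(b,z)).round(1).tolist())
    cv2.polylines(big,[q.astype(np.int32)],True,c,1)
cv2.imwrite('pics/v.png',big)
```

```text
62 [[348.8, 192.6], [355.0, 172.8], [419.6, 182.7], [416.4, 203.4]]
70 [[348.9, 190.4], [355.1, 170.6], [420.0, 180.5], [416.8, 201.2]]
```

View pics/v.png

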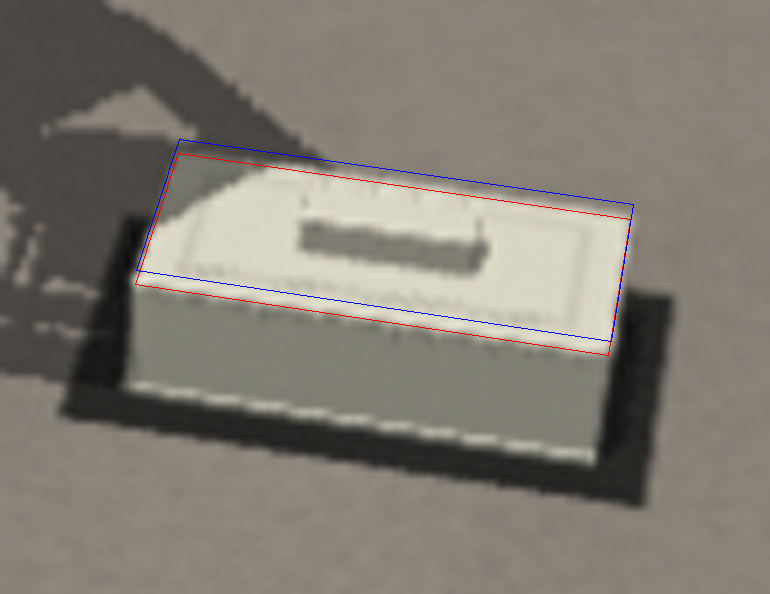

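Run:
```python
from workcell import job,state
print(state()['time_s'],state()['force']); print(job.job_done())
```

```text
45.55 [-0.34277148  0.83317166 -0.02297349]
the job is handed in; nothing more can be done
None
```

The gift case is packed and closed, and I handed the job in at 45.6 s. The dish went into the long compartment first, then the bar flat on its middle, then the round soap flat in the short compartment, and the cover was pressed on last.

**What the last checks showed**
- **Bar on the dish:** the wrist view put the bar's centre within about 1 mm of the dish's centre.
- **Cover height:** it dropped through the loose-on-nibs height to exactly 4 mm above where I had picked it up. It held solid there under about 28 N.
- **Cover level:** in the scene view its top outline matches the calibrated outline for the home height at all corners, with an even strip of flange along the visible long edge.
- **Bystanders:** in the final top picture the bottle, knife and loaf are at the same pixel positions as at the start.

**What disagreed or was not checked**
- The cameras disagreed by up to about 6 mm on positions, mainly the dish along x. I relied on relative measurements from the wrist camera for the fits.
- The tool had crept to about 1.2° of tilt before I picked up the cover; I corrected it to about 0.2° first.
- I did not press each cover edge separately. That all four have snapped is inferred from the height, the solid stop and the level outline.

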